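# Ready the clockwork bee smoker

### The arm

A 6-joint arm with a two-finger parallel gripper is mounted at the origin on the work surface. World frame = base frame: x ahead of the robot, y to its left, z up, the work surface at z = 0. Lengths are in m, angles in rad, forces in N, time in s.
With the tool pointing down it reaches from about 0.25 to 0.775 m from the base axis. Payload 4 kg.
Tool frame: the origin (TCP) lies on the centre line of the jaws, within the pads' length; the fingertips stand robot.tips_ahead ahead of it and the grasp point (between the pads) lies 8 mm behind it (robot.tips_ahead is the distance from the TCP to the fingertips, in m); z points along the fingers, y is the line along which they close (so a half turn about z gives the same grasp; the last joint's range is limited). The gripper opens to 94 mm and grips with 3 to 60 N. Pads are 16 mm wide; open, the fingers measure 119 mm over their backs; the gripper's body (75 mm by 177 mm) begins 78 mm behind the grasp point.
Start: joints at [-0.103, 0.087, 1.371, -0, 1.684, -0.103], TCP at [0.55, -0, 0.217] pointing down, gripper open.
Joint ranges: [-3.1, 3.1], [-0.76, 2.03], [0.27, 2.55], [-1.08, 4.22], [0.17, 2.65], [-2.57, 2.57]. Speed limits (rad/s): [2.79, 2.79, 3.14, 3.14, 3.14, 3.14].

### API

Orientations are given as [roll, pitch, yaw] about the fixed x, y, z axes, in that order (R = Rz(yaw) Ry(pitch) Rx(roll)).
In Python, from bench import robot, snapshot, close_job, spotter gives the robot as it stands. The module is installed in compiled form; this text tells all that it offers.
- The arm moves only by the tool servo_tool, never from a script. Its argument "commands" is one flat list of numbers, 7 for each row, row after row: the shift along the tool's x, y, z in m, then the turn, a rotation vector about the tool's x, y, z in degrees, then the finger opening in m, from 0 to 0.094. In form: [x, y, z, ax, ay, az, grip, x, y, z, ax, ay, az, grip, ...]. A call has 1 to 10 rows; each row is the pose to reach, as a shift and turn from the pose commanded when the call began, along the tool's axes at that moment; what a row does not reach only later rows make up. A row lasts 1/8 s, in which the tool goes at most 62.5 mm and 10.7 degrees, less where a joint would pass 70% of its speed; a pose out of reach is approached as far as the arm can. A call with a gripper value outside its range is refused whole. The fingers move at their own pace and stop on an object; the grip force is fixed at half the most. Time passes only in rows, so rows that repeat a pose let the fingers close. It gives the time, the measured TCP pose, the force, the opening and the grip force at its end, in the units of the state.
- robot.get_obs(): the state, without advancing time (a new reading comes with each control period).
- snapshot(name): name is "scene" or "side" or "wrist"; returns a dict with "img" (420x560x3 uint8, blue, green, red), "camera_matrix" (3x3 intrinsics, pixels), "k1" (the pictures are not rectified: a ray, as slopes to the right and down, at radius r is drawn at 1 + k1 r^2 times it, then the intrinsics apply), "extrinsics" (4x4, takes a point from camera to world coordinates); the wrist camera has in their place "hand_eye" (4x4, takes a point from camera to tool coordinates, whose origin is the TCP and whose axes are the flange's). Camera axes: x right, y down, z forward; pixel columns grow to the right and rows downward; lengths in m; the calibration is good to about 2 mm. A picture is of the moment at which its call begins: read the wrist's pose just before it. There is no depth.
- close_job(): hands the job in; it is judged then, once.
Trained networks look in a picture, given as the dict that the camera call returned (one of the last four; its "shot" number tells which), for a name from the list of things; names that differ only in an ending like _2 or _b are one class to them, and where a whole thing is asked for, a point or a joint stands for the part that bears it (a point fixed in the world has none). Each returns a list of dicts, best first, with "conf" (0 to 1); they miss things now and then, are a little off and sometimes report something else, mostly with a low value. They report only what shows in the picture. A call takes as long as a camera call. They do not tell look-alikes from the thing itself.
- spotter.trace(name, picture): "region" (420x560 bool, what is visible of it) and "box" ([left, top, width, height] in pixels, round what is visible of it).
The state is a dict: "time": time; "joint_positions": joint angles; "qvel": joint speeds; "joint_torque": joint torques, N m; "tool_pos": TCP position; "ee_rot": TCP orientation; "wrist_force": force on the tool from outside, world axes, zero at the start; "wrist_torque": the same for the moment, N m; "width": finger opening in m; "finger_force": force on a finger pad.
Only numpy, scipy, OpenCV 4.12 (cv2) and the standard library are available. Lean on these libraries where they do the work, as an engineer would, in place of code of your own. Each camera call takes 0.05 s, during which the arm holds its last target. There are 200 camera calls.

### The job

Get the clockwork smoker ready for the hives: tip all the wooden fuel pellets from the scoop through the funnel into the smoker's chamber and, only once every pellet is in, wind the key clockwise until the spring is fully wound. Set the scoop back down upright on the bench, and slide every hive scraper that is lying about blade first into a slot of the wooden rack, fully home, one to a slot. Leave the other things on the bench where they are.

Things in the scene. Friction and masses are not known exactly. Their poses are not given: they have to be found in the camera images.
- smoker: Clockwork bee smoker, fixed: base plate 130 (x) x 270 (y) x 12 mm; at its -y end a round steel fuel chamber with a wide funnel fixed on top; at its +y end a grey clockwork housing 100 x 100 mm, top 112 mm above the bench (round boss to 118 mm), carrying the winding key. Origin: centre of the underside, z up.
- chamber (a point): Centre of the inner floor of the fuel chamber, 16 mm above the bench. The chamber is a round tube, 60 mm inside diameter, 96 mm deep up to the throat of the funnel.
- funnel (a point): Centre of the funnel's rim, 162 mm above the bench. The rim is 152 mm across outside, about 144 mm inside; the funnel narrows over 50 mm of height to the 60 mm chamber.
- key (a joint): Angle of the winding key, rad; grows as it is wound clockwise seen from above. Starts at 0 to 1.2; hard stop (fully wound) at 6.6, above 5.9 counts as fully wound. The spring pulls back but the ratchet holds the key where it is let go, so wind it in several partial turns. Takes 0.12 Nm at first, 0.2 Nm at the end.
- key_grip (a point): Centre of the key's brass wing, on its upright turning axis, 152 mm above the bench. The wing is 50 mm long (its x), 10 mm thick (its y) and 32 mm tall (16 mm either side of this point); this frame turns with the key. The axis is 150 mm from the chamber's axis.
- rack: Wooden scraper rack, fixed: a board 178 (x) x 190 (y) x 15 mm, from 83 mm behind the origin to 95 mm ahead of it. Its +x half carries three flat slots side by side, open towards -x; the rest is an open apron, 95 mm long, on which the handles come to lie. Origin: on the underside; x points into the slots, z up.
- slot0 (a point): Middle of a slot's mouth, on the board's upper face (15 mm above the bench); x points into the slot. Slots are 60 mm apart, 43 mm wide, 10 mm high, 70 mm deep, roofed by a bar 24 mm long at the mouth (10 mm thick, its top 35 mm above the bench), open above behind it. Any scraper may go in any slot, one to a slot.
- slot1 (a point): Middle of a slot's mouth, on the board's upper face (15 mm above the bench); x points into the slot. Slots are 60 mm apart, 43 mm wide, 10 mm high, 70 mm deep, roofed by a bar 24 mm long at the mouth (10 mm thick, its top 35 mm above the bench), open above behind it. Any scraper may go in any slot, one to a slot.
- slot2 (a point): Middle of a slot's mouth, on the board's upper face (15 mm above the bench); x points into the slot. Slots are 60 mm apart, 43 mm wide, 10 mm high, 70 mm deep, roofed by a bar 24 mm long at the mouth (10 mm thick, its top 35 mm above the bench), open above behind it. Any scraper may go in any slot, one to a slot.
- scraper0: Hive scraper (all alike, 2 or 3 present), lying flat, handle towards the robot. Steel blade 65 x 36 x 4 mm along +x; wooden handle 80 x 24 wide x 20 mm high along -x, undersides level. Origin: on the underside at the shoulder where handle and blade meet. Balances 30 mm behind it; 90 g. Home when the shoulder meets the bar at a slot's mouth: origin at the slot point.
- scraper1: Hive scraper (all alike, 2 or 3 present), lying flat, handle towards the robot. Steel blade 65 x 36 x 4 mm along +x; wooden handle 80 x 24 wide x 20 mm high along -x, undersides level. Origin: on the underside at the shoulder where handle and blade meet. Balances 30 mm behind it; 90 g. Home when the shoulder meets the bar at a slot's mouth: origin at the slot point.
- scraper2: Hive scraper (all alike, 2 or 3 present), lying flat, handle towards the robot. Steel blade 65 x 36 x 4 mm along +x; wooden handle 80 x 24 wide x 20 mm high along -x, undersides level. Origin: on the underside at the shoulder where handle and blade meet. Balances 30 mm behind it; 90 g. Home when the shoulder meets the bar at a slot's mouth: origin at the slot point.
- scoop: Dark steel fuel scoop, standing on the bench with the fuel in it, 160 g: pan 78 mm wide (72 inside), 36 mm high, 3 mm walls, from 48 mm behind the origin to the open spout. Flat floor that rises over the last 40 mm at 22 degrees to the lip, at x = 65, z = 17 mm. Spout along +x, wooden handle along -x. Origin: underside, z up.
- scoop_grip (a point): Middle of the scoop's wooden handle, 90 mm behind the scoop's origin and 30 mm above its underside. The handle is 85 mm long (along the scoop's x), 18 mm wide and 18 mm high.
- fuel0: A wooden fuel pellet with round ends, 34 mm long along its y axis and 20 mm in diameter, 12 g, lying in the scoop at the start. 3 to 5 of them are there. Origin: its centre.
- fuel1: A wooden fuel pellet with round ends, 34 mm long along its y axis and 20 mm in diameter, 12 g, lying in the scoop at the start. 3 to 5 of them are there. Origin: its centre.
- fuel2: A wooden fuel pellet with round ends, 34 mm long along its y axis and 20 mm in diameter, 12 g, lying in the scoop at the start. 3 to 5 of them are there. Origin: its centre.
- fuel3: A wooden fuel pellet with round ends, 34 mm long along its y axis and 20 mm in diameter, 12 g, lying in the scoop at the start. 3 to 5 of them are there. Origin: its centre.
- fuel4: A wooden fuel pellet with round ends, 34 mm long along its y axis and 20 mm in diameter, 12 g, lying in the scoop at the start. 3 to 5 of them are there. Origin: its centre.
- glue: White glue bottle, 150 mm tall, 60 mm across, behind the smoker. It does not belong to the job: leave it where it is.
- tin: Tin, 90 mm tall, 72 mm across, behind the smoker. It does not belong to the job: leave it where it is.
- offcut: Offcut of wood 60 x 140 x 30 mm, left of the scrapers. It does not belong to the job: leave it where it is.
- tape: Roll of tape lying flat, 84 mm across, 25 mm high, near the robot on the right. It does not belong to the job: leave it where it is.
Things that resemble listed ones, but are neither listed nor needed, are in the scene too. What is shaped like the scraper2 but purple is not meant. There is more than one size of the scoop; the one meant has the size given above.

How it is judged:
On the way, in this order (a step that is already met when the one before it is completed fails the run):
1. all the fuel pellets are in the smoker's chamber (horizontal distance between each of fuel0, fuel1, fuel2, fuel3, fuel4 and chamber below 0.034 m and z of each of fuel0, fuel1, fuel2, fuel3, fuel4 in the frame of chamber below 0.085 m), for 0.2 s.
2. then the key is wound fully (value of joint key above 5.9 rad), for 0.2 s.
At the end, for the whole second after the job is handed in: All pellets in the chamber (within 34 mm of its axis, under 85 mm high); key above 5.9 rad; every scraper at rest, home in a slot (shoulder within 8 mm of the mouth, 12 mm sideways, 8 mm up, 0.2 rad); scoop upright (0.12 rad) on the bench (8 mm), at rest (all of step 1 and value of joint key above 5.9 rad and ((x of scraper0 in the frame of slot0 between -0.008 and 0.006 m and y of scraper0 in the frame of slot0 between -0.012 and 0.012 m and z of scraper0 in the frame of slot0 between -0.005 and 0.008 m and angle between the x axis of scraper0 and the x axis of rack, either way round below 0.2 rad) or (x of scraper0 in the frame of slot1 between -0.008 and 0.006 m and y of scraper0 in the frame of slot1 between -0.012 and 0.012 m and z of scraper0 in the frame of slot1 between -0.005 and 0.008 m and angle between the x axis of scraper0 and the x axis of rack, either way round below 0.2 rad) or (x of scraper0 in the frame of slot2 between -0.008 and 0.006 m and y of scraper0 in the frame of slot2 between -0.012 and 0.012 m and z of scraper0 in the frame of slot2 between -0.005 and 0.008 m and angle between the x axis of scraper0 and the x axis of rack, either way round below 0.2 rad)) and linear speed of each of scraper0, scraper1, scraper2, scoop below 0.02 m/s and ((x of scraper1 in the frame of slot0 between -0.008 and 0.006 m and y of scraper1 in the frame of slot0 between -0.012 and 0.012 m and z of scraper1 in the frame of slot0 between -0.005 and 0.008 m and angle between the x axis of scraper1 and the x axis of rack, either way round below 0.2 rad) or (x of scraper1 in the frame of slot1 between -0.008 and 0.006 m and y of scraper1 in the frame of slot1 between -0.012 and 0.012 m and z of scraper1 in the frame of slot1 between -0.005 and 0.008 m and angle between the x axis of scraper1 and the x axis of rack, either way round below 0.2 rad) or (x of scraper1 in the frame of slot2 between -0.008 and 0.006 m and y of scraper1 in the frame of slot2 between -0.012 and 0.012 m and z of scraper1 in the frame of slot2 between -0.005 and 0.008 m and angle between the x axis of scraper1 and the x axis of rack, either way round below 0.2 rad)) and ((x of scraper2 in the frame of slot0 between -0.008 and 0.006 m and y of scraper2 in the frame of slot0 between -0.012 and 0.012 m and z of scraper2 in the frame of slot0 between -0.005 and 0.008 m and angle between the x axis of scraper2 and the x axis of rack, either way round below 0.2 rad) or (x of scraper2 in the frame of slot1 between -0.008 and 0.006 m and y of scraper2 in the frame of slot1 between -0.012 and 0.012 m and z of scraper2 in the frame of slot1 between -0.005 and 0.008 m and angle between the x axis of scraper2 and the x axis of rack, either way round below 0.2 rad) or (x of scraper2 in the frame of slot2 between -0.008 and 0.006 m and y of scraper2 in the frame of slot2 between -0.012 and 0.012 m and z of scraper2 in the frame of slot2 between -0.005 and 0.008 m and angle between the x axis of scraper2 and the x axis of rack, either way round below 0.2 rad)) and angle between scoop's own z axis and vertical below 0.12 rad and height (world z) of scoop between -0.005 and 0.008 m); the robot touches nothing.
It fails at once if one of the other things on the bench is shifted by more than 50 mm (distance of any of glue, tin, offcut, tape from where it was at the start of the episode above 0.05 m).
Of scraper0, scraper1, scraper2 only 2 to 3 are there at a start; the rules pass over those that are not, and their reading is None.
Of fuel0, fuel1, fuel2, fuel3, fuel4 only 3 to 5 are there at a start; the rules pass over those that are not, and their reading is None.
At some moment in a run one of scraper0, scraper1, scraper2 may be knocked a few centimetres aside while the robot is not near it.
It also fails if it takes over 210 s, if anything falls off the work surface, if the arm or the gripper's body presses on something with over 40 N, if the wrist force passes 120 N, or if a joint passes its speed limit or range.

## Working session

There is one attempt and no reset: what is moved stays moved. The work goes in short steps, Python scripts to look and compute and a tool call to move; the robot and the scene stay as the last step left them, time stands still between calls to the robot, and variables do not carry over. Pictures are saved under pics/ and viewed, at most 14 in all, crops included, and the job is handed in when it is done.

Besides the shell and the picture viewer there is one more tool, called as name(argument=value, ...) on one line, values as JSON. servo_tool: Moves the arm, as the interface text tells. Its arguments: {"type":"object","properties":{"commands":{"type":"array","items":{"type":"number"}}},"required":["commands"]}

```bash
mkdir -p pics
cat > h.py <<'E'
import numpy as np, cv2
from bench import robot, snapshot, close_job, spotter
from scipy.spatial.transform import Rotation as R
def tool():
    o=robot.get_obs(); T=np.eye(4)
    T[:3,:3]=R.from_euler('xyz',o['ee_rot']).as_matrix(); T[:3,3]=o['tool_pos']; return T
def pose(s,T=None):
    return np.array(s['extrinsics']) if 'extrinsics' in s else T@np.array(s['hand_eye'])
def ray(s,px,T=None):
    K=np.array(s['camera_matrix']);px=np.atleast_2d(px).astype(float)
    d=np.c_[(px[:,0]-K[0,2])/K[0,0],(px[:,1]-K[1,2])/K[1,1]];u=d.copy()
    for _ in range(20): u=d/(1+s['k1']*(u**2).sum(1,keepdims=True))
    E=pose(s,T); return E[:3,3],np.c_[u,np.ones(len(u))]@E[:3,:3].T
def at(s,px,z,T=None):
    o,d=ray(s,px,T); return o+d*((z-o[2])/d[:,2])[:,None]
def proj(s,P,T=None):
    E=pose(s,T);K=np.array(s['camera_matrix']);c=(np.atleast_2d(P)-E[:3,3])@E[:3,:3]
    u=c[:,:2]/c[:,2:];u=u*(1+s['k1']*(u**2).sum(1,keepdims=True))
    return u@np.diag([K[0,0],K[1,1]])+K[:2,2]
def save(n,img): cv2.imwrite('pics/'+n+'.png',img)
E
python3 - <<'E'
from h import *
o=robot.get_obs(); print({k:np.round(v,3) for k,v in o.items()}, robot.tips_ahead)
for c in ['scene','side']:
    s=snapshot(c); save(c+'0',s['img']); print(c,np.round(s['extrinsics'],3).tolist(),np.round(s['camera_matrix'],1).tolist(),s['k1'])
    for n in ['smoker','rack','scraper0','scoop','fuel0','key','tape','offcut']:
        print(n,[(np.round(d['conf'],2),d['box']) for d in spotter.trace(n,s)][:7])
E
```

```text
{'time': np.float64(0.0), 'joint_positions': array([-0.103,  0.088,  1.372,  0.   ,  1.684, -0.103]), 'qvel': array([-0.001, -0.001, -0.001, -0.   , -0.001, -0.001]), 'joint_torque': array([ 1.0000e-03, -3.4018e+01, -3.0242e+01,  7.2000e-02,  3.3000e-02,
       -0.0000e+00]), 'tool_pos': array([0.549, 0.   , 0.215]), 'ee_rot': array([-3.139, -0.   ,  1.571]), 'wrist_force': array([-0.203, -0.417, -0.424]), 'wrist_torque': array([-0.027,  0.052,  0.004]), 'finger_force': np.float64(0.0), 'width': np.float64(0.094)} 0.011
scene [[-0.465, 0.536, -0.704, 1.343], [0.885, 0.282, -0.37, 0.381], [-0.0, -0.796, -0.606, 0.78], [0.0, 0.0, 0.0, 1.0]] [[422.2, 0.0, 276.8], [0.0, 422.2, 214.8], [0.0, 0.0, 1.0]] -0.13222407835238814
smoker [(np.float64(0.66), [204.2, 192.3, 115.3, 103.1]), (np.float64(0.47), [275.4, 265.0, 31.5, 59.6])]
rack [(np.float64(0.63), [323.6, 269.6, 100.3, 80.3]), (np.float64(0.3), [205.5, 196.6, 114.6, 98.6])]
scraper0 [(np.float64(0.83), [302.5, 208.5, 23.5, 21.3]), (np.float64(0.76), [337.5, 211.3, 45.5, 17.6]), (np.float64(0.62), [257.9, 196.7, 35.2, 33.2])]
scoop [(n
[... 595 characters left out ...]
[270.2, 187.4, 85.9, 106.7])]
rack [(np.float64(0.73), [260.2, 168.9, 64.0, 45.2])]
scraper0 [(np.float64(0.93), [205.7, 273.1, 55.9, 21.4]), (np.float64(0.92), [199.0, 246.5, 53.5, 11.0]), (np.float64(0.82), [186.2, 211.3, 13.6, 36.0]), (np.float64(0.46), [256.4, 389.9, 12.1, 9.9])]
scoop [(np.float64(0.61), [214.9, 355.9, 96.9, 55.4]), (np.float64(0.61), [296.8, 304.5, 31.1, 53.5])]
fuel0 [(np.float64(0.64), [244.3, 385.2, 14.2, 9.7])]
key [(np.float64(0.51), [291.0, 189.1, 18.8, 16.7])]
tape [(np.float64(0.65), [174.7, 312.7, 37.7, 35.5]), (np.float64(0.53), [354.6, 235.2, 30.0, 47.6])]
offcut [(np.float64(0.65), [178.3, 173.8, 41.4, 32.0]), (np.float64(0.24), [257.2, 165.1, 68.8, 48.6])]
```

Run:
```python
import cv2
a=cv2.imread('pics/scene0.png');b=cv2.imread('pics/side0.png')
cv2.imwrite('pics/a1.png',cv2.resize(a[150:370,130:480],None,fx=2.28,fy=2.28,interpolation=cv2.INTER_CUBIC))
cv2.imwrite('pics/b1.png',cv2.resize(b[150:420,110:420],None,fx=2.2,fy=2.2,interpolation=cv2.INTER_CUBIC))
```

```text
(no output)
```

View pics/a1.png

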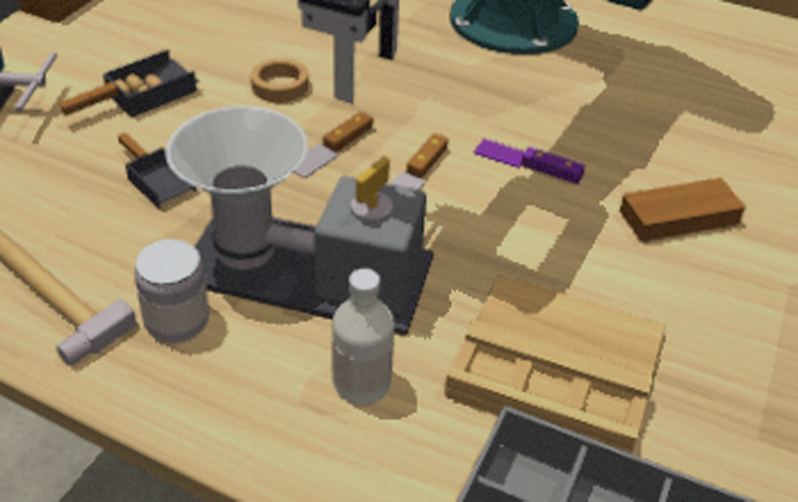

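View pics/b1.png

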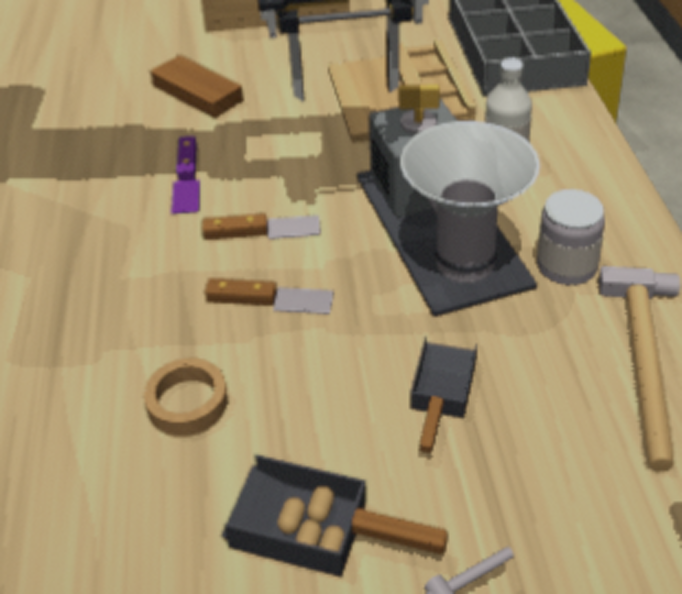

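The side view shows two scoops. The large one has its handle to the right and 4 pellets, at side px (245,385). The small empty one is at (312,330). The large one fits the description because it is about 78 mm wide and holds fuel. There are two steel scrapers, at side px (229,253) and (233,284), and a purple look-alike at (195,230). The rack is at upper right and the smoker is in the middle.

Run:
```python
from h import *
S=snapshot('side');C=snapshot('scene')
sp=lambda *p: np.array(p,float)/2.2+[110,150]
cp=lambda *p: np.array(p,float)/2.28+[130,150]
def tri(a,b):
    o1,d1=ray(S,a);o2,d2=ray(C,b);d1,d2=d1[0],d2[0]
    A=np.c_[d1,-d2];t=np.linalg.lstsq(A,o2-o1,rcond=None)[0];p,q=o1+d1*t[0],o2+d2*t[1]
    return np.round((p+q)/2,3),np.round(np.linalg.norm(p-q),3)
print('rim',tri(sp(469.5,168),cp(237,148)))
print('keytop',tri(sp(419,93),cp(372,175)))
def a(n,z,*pts):
    print(n,np.round(at(S,[sp(*p) for p in pts],z)[:,:2],3).tolist())
def c(n,z,*pts):
    print(n,np.round(at(C,[cp(*p) for p in pts],z)[:,:2],3).tolist())
a('base',.012,(360,175),(435,308),(533,285))
c('base',.012,(408,328),(433,255),(200,285))
a('bigscoop handle',.035,(358,520),(443,540))
a('bigscoop rim',.036,(365,478),(342,560),(257,458))
a('small rim',.03,(475,347),(428,340),(467,412),(413,405))
for n,p in [('A',((204,225),(268,224))),('B',((208,288),(275,291)))]: a('scr handle '+n,.015,*p)
for n,p in [('A',((320,227),)),('B',((332,300),))]: a('scr tip '+n,.004,*p)
c('rack apron top',.015,(495,285),(664,325))
c('rack bar far',.015,(447,395),(636,440))
c('offcut',.03,(622,205),(738,180)); a('tape',.012,(186,396))
c('glue',.0,(362,385));c('tin',.0,(172,325))
for n,s in (('side',S),('scene',C)):
  for k in ['rack','scraper0','smoker']:
    for d in spotter.trace(k,s): 
        m=d['region'].astype(np.uint8);cn=max(cv2.findContours(m,0,2)[0],key=cv2.contourArea)
        r=cv2.minAreaRect(cn);print(n,k,round(d['conf'],2),np.round(at(s,cv2.boxPoints(r),.01)[:,:2],3).tolist())
```

```text
rim (array([ 0.67 , -0.094,  0.156]), np.float64(0.006))
keytop (array([0.645, 0.056, 0.158]), np.float64(0.002))
base [[0.575, 0.095], [0.623, -0.158], [0.74, -0.142]]
base [[0.694, 0.127], [0.578, 0.107], [0.744, -0.104]]
bigscoop handle [[0.499, -0.422], [0.568, -0.453]]
bigscoop rim [[0.511, -0.38], [0.479, -0.458], [0.415, -0.342]]
small rim [[0.649, -0.238], [0.602, -0.219], [0.621, -0.318], [0.571, -0.301]]
scr handle A [[0.371, 0.027], [0.449, 0.015]]
scr handle B [[0.373, -0.084], [0.449, -0.103]]
scr tip A [[0.513, 0.011]]
scr tip B [[0.512, -0.117]]
rack apron top [[0.594, 0.188], [0.567, 0.373]]
rack bar far [[0.759, 0.199], [0.728, 0.383]]
offcut [[0.411, 0.283], [0.294, 0.404]]
tape [[0.346, -0.236]]
glue [[0.776, 0.114]]
tin [[0.799, -0.104]]
side rack 0.77 [[0.566, 0.38], [0.66, 0.411], [0.655, 0.194], [0.571, 0.172]]
side scraper0 0.76 [[0.324, 0.066], [0.338, 0.235], [0.379, 0.217], [0.361, 0.051]]
side scraper0 0.74 [[0.372, -0.412], [0.4, -0.307], [0.592, -0.4], [0.549, -0.492]]
side scraper0 0.58 [[0.368, 0.014], [0.37, 0.059], [0.509, 0.028], [0.503, -0.016]]
side scraper0 0.56 [[0.366, -0.099], [0.371, -0.052], [0.514, -0.102], [0.505, -0.147]]
side smoker 0.85 [[0.536, -0.145], [0.609, 0.319], [0.865, 0.261], [0.729, -0.185]]
scene rack 0.59 [[0.764, 0.194], [0.573, 0.159], [0.558, 0.377], [0.742, 0.383]]
scene scraper0 0.95 [[0.377, 0.08], [0.328, 0.069], [0.32, 0.212], [0.368, 0.218]]
scene scraper0 0.83 [[0.503, -0.131], [0.341, -0.107], [0.372, -0.068], [0.528, -0.094]]
scene scraper0 0.8 [[0.472, 0.005], [0.344, 0.005], [0.364, 0.043], [0.488, 0.041]]
scene smoker 0.7 [[0.757, -0.185], [0.415, -0.355], [0.391, 0.061], [0.71, 0.135]]
```

servo_tool(commands=[0, 0, -0.125, 0, 0, 0, 0.094, 0, 0, -0.125, 0, 0, 0, 0.094, -0.19, 0.1, -0.125, 0, -30, 0, 0.094, -0.19, 0.1, -0.125, 0, -60, 0, 0.094, -0.19, 0.1, -0.125, 0, -60, 0, 0.094, -0.19, 0.1, -0.125, 0, -60, 0, 0.094, -0.19, 0.1, -0.125, 0, -60, 0, 0.094, -0.19, 0.1, -0.125, 0, -60, 0, 0.094, -0.19, 0.1, -0.125, 0, -60, 0, 0.094])

```text
time: 2.42
tool_pos: [0.65, -0.1885, 0.3376]
ee_rot: [-3.128, 1.046, 1.585]
wrist_force: [0.1, 0.3, 0.5]
width: 0.0945
finger_force: 0.0
```

Run:
```python
from h import *
o=robot.get_obs(); print(o['time'],o['joint_positions'].round(3),o['tool_pos'].round(3),tool()[:3,:3].round(2).tolist())
```

```text
2.425 [ 0.075  0.343  1.161 -1.049  1.67  -0.027] [ 0.65  -0.188  0.338] [[-0.01, 1.0, -0.0], [0.5, 0.0, -0.87], [-0.87, -0.01, -0.5]]
```

```bash
cat >> h.py <<'E'
def down(yaw,tilt=0):  # tool pointing down, tool x at world yaw (deg); tilt about tool y (deg)
    return R.from_euler('z',yaw,degrees=True).as_matrix()@np.diag([1,-1,-1.])@R.from_euler('y',tilt,degrees=True).as_matrix()
def rel(p,Rt,T=None):
    T=tool() if T is None else T
    d=T[:3,:3].T@(np.array(p)-T[:3,3]); r=R.from_matrix(T[:3,:3].T@Rt).as_rotvec(degrees=True)
    print('rel',d.round(4).tolist(),r.round(2).tolist()); 
def TT(p,Rt): T=np.eye(4);T[:3,:3]=Rt;T[:3,3]=p;return T
E
python3 - <<'E'
from h import *
s=snapshot('wrist'); print(np.round(s['hand_eye'],3).tolist(),np.round(s['camera_matrix'],0).tolist(),s['k1'])
rel([.60,-.25,.34],down(90)); T=TT([.60,-.25,.34],down(90)); rel([.49,-.40,.30],down(-22),T)
E
```

```text
[[0.001, -0.972, -0.235, 0.068], [1.0, 0.001, 0.0, 0.0], [-0.0, -0.235, 0.972, -0.168], [0.0, 0.0, 0.0, 1.0]] [[373.0, 0.0, 275.0], [0.0, 373.0, 210.0], [0.0, 0.0, 1.0]] -0.08681379719572138
rel [-0.0302, -0.0502, 0.0525] [-0.1, 59.91, 0.12]
rel [-0.15, -0.11, 0.04] [0.0, 0.0, 112.0]
```

servo_tool(commands=[-0.03, -0.05, 0.0525, 0, 60, 0, 0.094, -0.03, -0.05, 0.0525, 0, 60, 0, 0.094, -0.03, -0.05, 0.0525, 0, 60, 0, 0.094, -0.03, -0.05, 0.0525, 0, 60, 0, 0.094, -0.03, -0.05, 0.0525, 0, 60, 0, 0.094, -0.03, -0.05, 0.0525, 0, 60, 0, 0.094, -0.03, -0.05, 0.0525, 0, 60, 0, 0.094])

```text
time: 3.35
tool_pos: [0.5996, -0.2541, 0.3431]
ee_rot: [3.138, 0.002, 1.566]
wrist_force: [-0.2, 1.3, -0.1]
width: 0.0939
finger_force: 0.0
```

servo_tool(commands=[-0.15, -0.11, 0.04, 0, 0, 112, 0.094, -0.15, -0.11, 0.04, 0, 0, 112, 0.094, -0.15, -0.11, 0.04, 0, 0, 112, 0.094, -0.15, -0.11, 0.04, 0, 0, 112, 0.094, -0.15, -0.11, 0.04, 0, 0, 112, 0.094, -0.15, -0.11, 0.04, 0, 0, 112, 0.094, -0.15, -0.11, 0.04, 0, 0, 112, 0.094, -0.15, -0.11, 0.04, 0, 0, 112, 0.094, -0.15, -0.11, 0.04, 0, 0, 112, 0.094, -0.15, -0.11, 0.04, 0, 0, 112, 0.094])

```text
time: 4.6
tool_pos: [0.4905, -0.3997, 0.3029]
ee_rot: [3.139, -0.003, -0.308]
wrist_force: [0.2, 0.2, -0.6]
width: 0.0941
finger_force: 0.0
```

servo_tool(commands=[0, 0, 0, 0, 0, 5, 0.094, 0, 0, 0, 0, 0, 5, 0.094, 0, 0, 0, 0, 0, 5, 0.094])

```text
time: 4.97
tool_pos: [0.4903, -0.4, 0.3021]
ee_rot: [3.141, -0.002, -0.389]
wrist_force: [-0.7, -1.4, -0.1]
width: 0.094
finger_force: 0.0
```

Run:
```python
from h import *
T=tool();s=snapshot('wrist');np.save('T1.npy',T);import pickle;pickle.dump(s,open('s1.pkl','wb'))
o=robot.get_obs();print(o['time'],T[:3,3].round(3),R.from_matrix(T[:3,:3]).as_euler('xyz',True).round(1),o['joint_positions'].round(2))
for d in spotter.trace('scoop',s): print(d['conf'],d['box'])
save('w1',s['img'])
```

```text
5.025 [ 0.49  -0.4    0.302] [ 1.799e+02 -1.000e-01 -2.230e+01] [-0.77  0.28  0.98 -0.    1.88  1.19]
0.94 [252.9, 98.0, 65.2, 162.6]
0.71 [90.1, 107.0, 120.7, 48.5]
0.27 [290.0, 176.4, 22.5, 14.1]
```

View pics/w1.png

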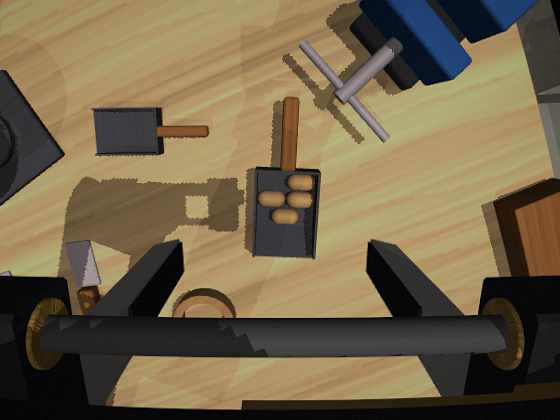

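The wrist view shows the large scoop with 4 pellets. Its pan is at px x 254–320, y 168–258, and its handle runs from (292,97) to (288,170). The small empty scoop is at (128,132). The vice is at (390,60) and stays clear.

Run:
```python
from h import *
import pickle
s=pickle.load(open('s1.pkl','rb'));T=np.load('T1.npy')
p=at(s,[(292,97),(288,170)],.039,T);print('handle',p.round(4).tolist())
q=at(s,[(256,170),(320,170),(254,254),(316,258)],.036,T);print(q.round(4).tolist(),np.linalg.norm(q[0]-q[1]))
h=at(s,[(283,125),(299,125),(281,155),(297,155)],.036,T);print(h.round(4).tolist())
print('small',at(s,[(95,108),(93,153)],.03,T).round(3).tolist())
d=[r for r in spotter.trace('scoop',s)][0]['region']; 
for y in (105,120,135,150,180,220): 
    x=np.where(d[y])[0]; print(y,x.min(),x.max(), at(s,[((x.min()+x.max())/2,y)],.033,T).round(4).tolist())
```

```text
handle [[0.5697, -0.4542, 0.039], [0.4954, -0.4196, 0.039]]
[[0.5092, -0.385, 0.036], [0.4809, -0.4542, 0.036], [0.4146, -0.3423, 0.036], [0.3807, -0.4111, 0.036]] 0.07469694106431006
[[0.545, -0.4335, 0.036], [0.5381, -0.4503, 0.036], [0.5142, -0.4185, 0.036], [0.5072, -0.4357, 0.036]]
small [[0.648, -0.239, 0.03], [0.602, -0.212, 0.03]]
105 283 298 [[0.5624, -0.4498, 0.033]]
120 282 297 [[0.5473, -0.4425, 0.033]]
135 281 297 [[0.5318, -0.4357, 0.033]]
150 281 296 [[0.516, -0.4287, 0.033]]
180 254 320 [[0.484, -0.414, 0.033]]
220 253 317 [[0.4396, -0.3936, 0.033]]
```

Run:
```python
from h import *
rel([.5196,-.4305,.100],down(-24.5))
```

```text
rel [0.0387, 0.0166, 0.2015] [0.02, -0.03, 2.12]
```

servo_tool(commands=[0.0387, 0.0166, 0.06, 0, 0, 2.1, 0.06, 0.0387, 0.0166, 0.12, 0, 0, 2.1, 0.06, 0.0387, 0.0166, 0.18, 0, 0, 2.1, 0.06, 0.0387, 0.0166, 0.23, 0, 0, 2.1, 0.06, 0.0387, 0.0166, 0.26, 0, 0, 2.1, 0.06, 0.0387, 0.0166, 0.28, 0, 0, 2.1, 0.06, 0.0387, 0.0166, 0.28, 0, 0, 2.1, 0.06, 0.0387, 0.0166, 0.28, 0, 0, 2.1, 0.0])

```text
time: 6.12
tool_pos: [0.5205, -0.4316, 0.0234]
ee_rot: [3.14, -0.004, -0.428]
wrist_force: [-1.2, -0.1, -0.3]
width: 0.0533
finger_force: 0.0
```

servo_tool(commands=[0, 0, 0, 0, 0, 0, 0, 0, 0, 0, 0, 0, 0, 0, 0, 0, 0, 0, 0, 0, 0, 0, 0, 0, 0, 0, 0, 0])

```text
time: 6.62
tool_pos: [0.5196, -0.4306, 0.0216]
ee_rot: [-3.141, -0.001, -0.428]
wrist_force: [-0.4, 0.2, 1.3]
width: 0.0176
finger_force: 30.0
```

servo_tool(commands=[0, 0, -0.01, 0, 0, 0, 0, 0, 0, -0.02, 0, -2, 0, 0, 0, 0, -0.035, 0, -4, 0, 0, 0, 0, -0.055, 0, -6, 0, 0, 0, 0, -0.08, 0, -8, 0, 0, 0, 0, -0.105, 0, -8, 0, 0, 0, 0, -0.13, 0, -8, 0, 0, 0, 0, -0.15, 0, -8, 0, 0, 0, 0, -0.16, 0, -8, 0, 0, 0, 0, -0.16, 0, -8, 0, 0])

```text
time: 7.88
tool_pos: [0.5197, -0.4308, 0.1819]
ee_rot: [3.141, 0.138, -0.428]
wrist_force: [0.3, 1.3, -2.0]
width: 0.0181
finger_force: 30.0
```

Run:
```python
from h import *
s=snapshot('wrist');print({k:np.round(v,3) for k,v in robot.get_obs().items() if k in('time','tool_pos','ee_rot','width','wrist_force','wrist_torque','joint_positions')});S=snapshot('side')
save('w2',np.hstack([cv2.resize(s['img'][0:300,120:460],None,fx=1.1,fy=1.1),cv2.resize(S['img'][200:420,180:460],(420,330))]))
```

```text
{'time': np.float64(7.925), 'joint_positions': array([-0.754,  0.485,  0.951, -0.046,  1.838,  1.236]), 'tool_pos': array([ 0.519, -0.431,  0.181]), 'ee_rot': array([-3.141,  0.14 , -0.428]), 'wrist_force': array([-0.739, -0.048, -2.282]), 'wrist_torque': array([-0.047, -0.084, -0.012]), 'width': np.float64(0.018)}
```

View pics/w2.png

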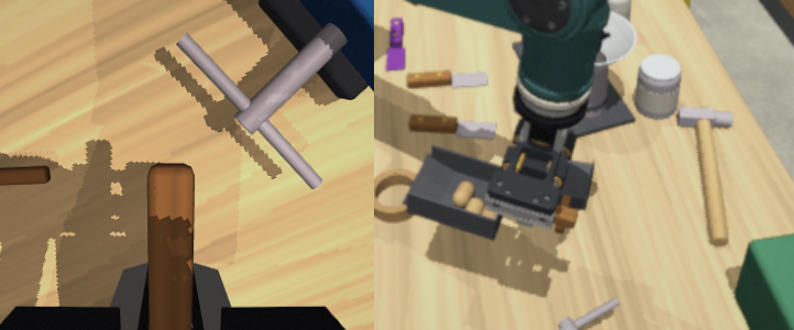

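Run:
```python
from h import *
A=([.55,-.20,.25],down(35,-8));B=([.644,.064,.25],down(98.7,-8))
rel(*A);rel(*B,TT(*A))
```

```text
rel [-0.0767, -0.2224, -0.0596] [-8.37, 0.07, -58.94]
rel [0.2262, -0.1623, -0.0318] [-8.87, 0.0, -63.08]
```

servo_tool(commands=[0, 0, -0.02, 0, 0, 0, 0, 0.005, 0, -0.045, 0, 0, 0, 0, 0.005, -0.01, -0.065, -0.5, 0, -4, 0, -0.005, -0.035, -0.068, -1.5, 0, -11, 0, -0.018, -0.065, -0.067, -2.5, 0, -18.5, 0, -0.03, -0.095, -0.065, -3.7, 0, -26, 0, -0.042, -0.125, -0.063, -4.8, 0, -33.5, 0, -0.053, -0.155, -0.062, -5.8, 0, -41, 0, -0.063, -0.185, -0.061, -6.8, 0, -48.5, 0, -0.072, -0.21, -0.06, -7.8, 0, -55, 0])

```text
time: 9.22
tool_pos: [0.5489, -0.2118, 0.2492]
ee_rot: [-3.14, 0.141, 0.546]
wrist_force: [-0.4, 0.5, -1.7]
width: 0.0181
finger_force: 30.0
```

Run:
```python
from h import *
print(robot.get_obs()['tool_pos'],robot.get_obs()['ee_rot']); rel([.644,.064,.25],down(98.7,-8))
```

```text
[ 0.54894339 -0.21182392  0.24915384] [-3.1401184   0.14141588  0.54612319]
rel [0.2221, -0.1864, -0.0322] [-9.52, 0.04, -66.75]
```

servo_tool(commands=[0.022, -0.019, -0.003, -0.9, 0, -6.5, 0, 0.047, -0.039, -0.007, -1.9, 0, -13.5, 0, 0.072, -0.06, -0.01, -2.9, 0, -20.5, 0, 0.097, -0.081, -0.014, -4, 0, -28, 0, 0.122, -0.102, -0.018, -5, 0, -35.5, 0, 0.147, -0.123, -0.021, -6.1, 0, -43, 0, 0.172, -0.144, -0.025, -7.2, 0, -50.5, 0, 0.195, -0.163, -0.028, -8.2, 0, -57.5, 0, 0.212, -0.178, -0.031, -9, 0, -63, 0, 0.222, -0.186, -0.032, -9.5, 0, -66.7, 0])

```text
time: 10.48
tool_pos: [0.6452, 0.0631, 0.2492]
ee_rot: [-3.14, 0.141, 1.721]
wrist_force: [0.3, -0.9, -1.6]
width: 0.0177
finger_force: 30.0
```

servo_tool(commands=[0, 0, 0, 0, 0, 0, 0, 0, 0, 0, 0, 0, 0, 0])

```text
time: 10.72
tool_pos: [0.6453, 0.0611, 0.2502]
ee_rot: [-3.141, 0.142, 1.716]
wrist_force: [-0.3, -0.7, -2.4]
width: 0.0179
finger_force: 30.0
```

Run:
```python
from h import *
S=snapshot('side');C=snapshot('scene');o=robot.get_obs();print(o['time'],o['tool_pos'],o['ee_rot'],o['joint_positions'].round(2))
save('p1',np.hstack([cv2.resize(C['img'][90:300,160:400],(480,420)),S['img'][80:290,230:390].repeat(2,0).repeat(2,1)]))
for t in (15,30,45,60,70):
    c,s_=np.cos(np.radians(t)),np.sin(np.radians(t));print(t,'lip f,up from TCP',round(.14*c-.005*s_,3),round(-.14*s_-.005*c,3))
```

```text
10.825 [0.6454709  0.06081243 0.2507658 ] [3.14083246 0.14205678 1.71565404] [ 0.08  0.31  1.05 -0.14  1.77 -0.09]
15 lip f,up from TCP 0.134 -0.041
30 lip f,up from TCP 0.119 -0.074
45 lip f,up from TCP 0.095 -0.103
60 lip f,up from TCP 0.066 -0.124
70 lip f,up from TCP 0.043 -0.133
```

View pics/p1.png

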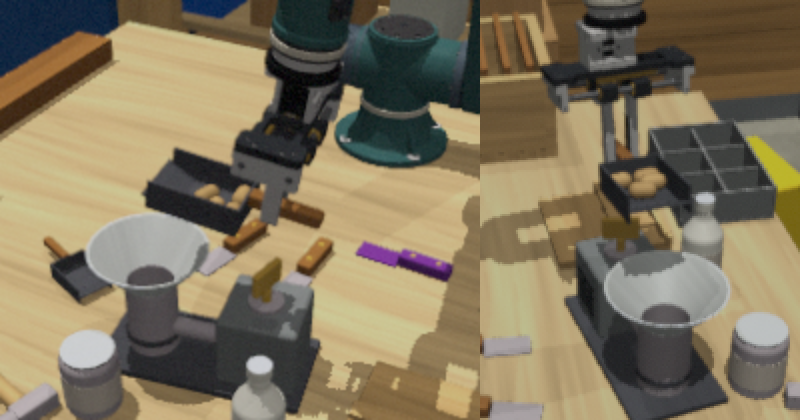

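Scoop is held level over the housing with all 4 pellets at its back (scene crop (220,195)); the spout points at the funnel.

```bash
cat >> h.py <<'E'
F=np.array([.668,-.094]);f=np.array([.152,-.988])
def pour(t,lz,back):
    c,s=np.cos(np.radians(t)),np.sin(np.radians(t))
    return np.r_[F-(.14*c-.005*s+back)*f, lz+.14*s+.005*c], down(98.7,t)
E
python3 - <<'E'
from h import *
for a in [(0,.21,.02),(15,.20,.02),(30,.195,.02),(37,.19,.02),(44,.19,.02),(52,.19,.02),(60,.19,.02),(68,.19,.02)]: print(a);rel(*pour(*a))
E
```

```text
(0, 0.21, 0.02)
rel [0.0085, -0.0013, 0.0349] [0.02, 8.14, -0.4]
(15, 0.2, 0.02)
rel [-0.0012, -0.0013, 0.01] [0.07, 23.14, -0.39]
(30, 0.195, 0.02)
rel [-0.0202, -0.0011, -0.0159] [0.12, 38.14, -0.39]
(37, 0.19, 0.02)
rel [-0.0313, -0.001, -0.0233] [0.14, 45.14, -0.38]
(44, 0.19, 0.02)
rel [-0.0445, -0.0009, -0.0341] [0.17, 52.14, -0.37]
(52, 0.19, 0.02)
rel [-0.0611, -0.0008, -0.0444] [0.2, 60.14, -0.37]
(60, 0.19, 0.02)
rel [-0.079, -0.0007, -0.0523] [0.22, 68.14, -0.36]
(68, 0.19, 0.02)
rel [-0.0978, -0.0005, -0.0576] [0.25, 76.14, -0.34]
```

servo_tool(commands=[0.003, 0, 0.012, 0, 3, 0, 0, 0.006, 0, 0.024, 0, 6, 0, 0, 0.0085, 0, 0.034, 0, 9, 0, 0, 0.006, 0, 0.026, 0, 13, 0, 0, 0.003, 0, 0.018, 0, 18, 0, 0, -0.001, 0, 0.01, 0, 23, 0, 0, -0.006, 0, 0.003, 0, 27, 0, 0, -0.01, 0, -0.003, 0, 30, 0, 0, -0.015, 0, -0.01, 0, 34, 0, 0, -0.02, 0, -0.016, 0, 38, 0, 0])

```text
time: 12.08
tool_pos: [0.6483, 0.043, 0.2703]
ee_rot: [3.139, -0.522, 1.717]
wrist_force: [0.5, 0.3, -1.3]
width: 0.0178
finger_force: 30.0
```

Run:
```python
from h import *
S=snapshot('side');C=snapshot('scene');o=robot.get_obs();print(o['time'],o['tool_pos'],o['ee_rot'],o['joint_positions'].round(2))
save('p2',np.hstack([cv2.resize(C['img'][90:300,160:400],(480,420)),S['img'][80:290,230:390].repeat(2,0).repeat(2,1)]))
for a in [(37,.19,.02),(44,.19,.02),(52,.19,.02),(60,.19,.02),(68,.19,.02)]: print(a);rel(*pour(*a))
```

```text
12.175 [0.64853089 0.04127132 0.26889893] [ 3.14154361 -0.52023593  1.71286827] [-0.27  0.39  0.99  0.51  1.94 -0.27]
(37, 0.19, 0.02)
rel [-0.0022, -0.0012, -0.012] [0.31, 7.19, -0.47]
(44, 0.19, 0.02)
rel [-0.006, -0.0011, -0.0287] [0.34, 14.19, -0.45]
(52, 0.19, 0.02)
rel [-0.0127, -0.001, -0.0471] [0.37, 22.19, -0.43]
(60, 0.19, 0.02)
rel [-0.022, -0.0008, -0.0643] [0.4, 30.19, -0.4]
(68, 0.19, 0.02)
rel [-0.0335, -0.0006, -0.08] [0.43, 38.19, -0.37]
```

View pics/p2.png

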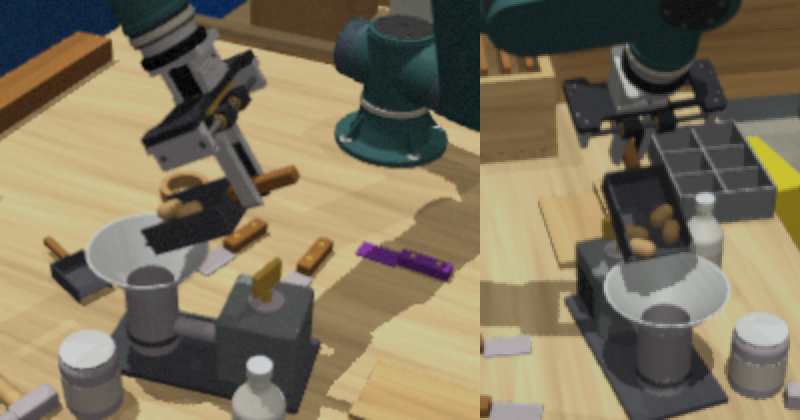

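Run:
```python
from h import *
S=snapshot('side');T=tool()
L=T[:3,3]+T[:3,:3]@np.array([-.14,0,.005]);print('lip',L)
h=T[:3,1]*.039
c=lambda P:((proj(S,P)-[230,80])*2+[480,0]).round(0).tolist()
print(c([L,L+h,L-h])); th=np.linspace(0,6.28,90);q=np.c_[F[0]+.076*np.cos(th),F[1]+.076*np.sin(th),0*th+.162];q=np.array(c(q));print(q.min(0),q.max(0))
```

```text
lip [ 0.66543716 -0.07549527  0.19521365]
[[659.0, 256.0], [689.0, 250.0], [628.0, 263.0]]
[600. 251.] [728. 329.]
```

servo_tool(commands=[0.002, 0, -0.006, 0, 3.5, 0, 0, 0, 0, -0.012, 0, 7, 0, 0, -0.002, 0, -0.02, 0, 10.5, 0, 0, -0.004, 0, -0.028, 0, 14, 0, 0, -0.006, 0, -0.035, 0, 17, 0, 0, -0.009, 0, -0.041, 0, 19.5, 0, 0, -0.0127, 0, -0.047, 0, 22, 0, 0, -0.0127, 0, -0.047, 0, 22, 0, 0, -0.0127, 0, -0.047, 0, 22, 0, 0])

```text
time: 13.35
tool_pos: [0.6532, 0.0108, 0.3046]
ee_rot: [3.138, -0.904, 1.721]
wrist_force: [-0.5, -0.4, -0.8]
width: 0.0177
finger_force: 30.0
```

Run:
```python
from h import *
S=snapshot('side');C=snapshot('scene');o=robot.get_obs();print(o['time'],o['tool_pos'],o['ee_rot'],o['wrist_force'],o['joint_positions'].round(2))
save('p3',np.hstack([cv2.resize(C['img'][90:300,160:400],(480,420)),S['img'][80:290,230:390].repeat(2,0).repeat(2,1)]))
for a in [(60,.19,.02),(68,.19,.02),(75,.19,.02)]: print(a);rel(*pour(*a))
```

```text
13.45 [0.65313801 0.01093095 0.30491465] [ 3.13723366 -0.9038927   1.72165667] [ 0.01092618  0.29189232 -1.42390244] [-0.43  0.53  0.9   0.88  2.11 -0.26]
(60, 0.19, 0.02)
rel [-0.0056, -0.0011, -0.0214] [0.3, 8.21, -0.01]
(68, 0.19, 0.02)
rel [-0.0105, -0.001, -0.0404] [0.3, 16.21, 0.01]
(75, 0.19, 0.02)
rel [-0.0168, -0.0009, -0.0563] [0.3, 23.21, 0.03]
```

View pics/p3.png

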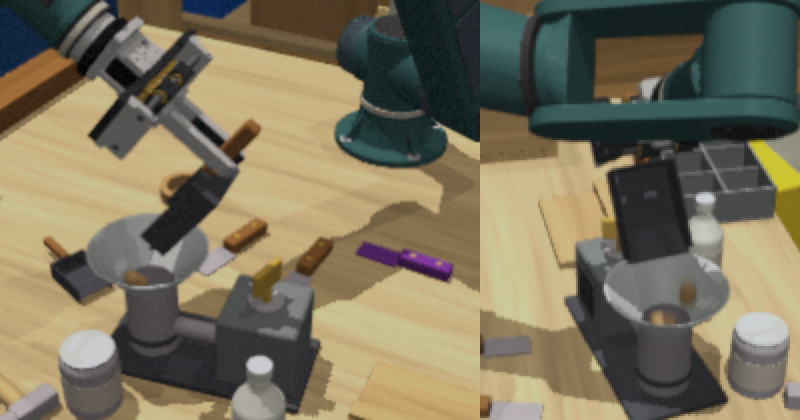

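servo_tool(commands=[-0.006, 0, -0.021, 0, 8, 0, 0, -0.006, 0, -0.021, 0, 8, 0, 0, -0.006, 0, -0.021, 0, 8, 0, 0, -0.006, 0, -0.021, 0, 8, 0, 0])

```text
time: 13.95
tool_pos: [0.6561, -0.0088, 0.3138]
ee_rot: [3.134, -1.043, 1.725]
wrist_force: [-0.3, -0.3, -1.8]
width: 0.0175
finger_force: 30.0
```

Run:
```python
from h import *
T=tool();S=snapshot('side');C=snapshot('scene');W=snapshot('wrist')
save('p4',np.hstack([cv2.resize(C['img'][190:260,190:290],(400,280)),cv2.resize(S['img'][160:250,260:380],(373,280))]))
for n,s in(('C',C),('S',S),('W',W)):
  print(n,[(round(d['conf'],2),d['box']) for d in spotter.trace('fuel0',s)])
```

```text
C [(0.5, [190.6, 253.3, 31.1, 49.7]), (0.41, [229.7, 142.7, 48.6, 76.6])]
S []
W []
```

View pics/p4.png

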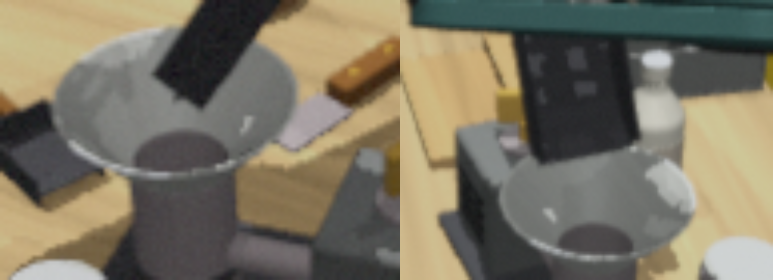

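Scoop is empty and the funnel is clear, so the pellets have gone through. I'll confirm from above later. Now returning the scoop to its place.

Run:
```python
from h import *
P=[([.64,.03,.33],down(98.7)),([.55,-.2,.28],down(37)),([.5196,-.4305,.12],down(-24.5))]
rel(*P[0]);rel(*P[1],TT(*P[0]));rel(*P[2],TT(*P[1]))
```

```text
rel [0.0356, -0.0101, 0.0271] [0.26, -59.83, -0.18]
rel [-0.2137, -0.1238, 0.05] [0.0, 0.0, 61.7]
rel [-0.163, 0.1658, 0.16] [0.0, 0.0, 61.5]
```

servo_tool(commands=[0.008, 0, 0.004, 0, -9, 0, 0, 0.014, -0.002, 0.009, 0, -19, 0, 0, 0.02, -0.004, 0.014, 0, -29, 0, 0, 0.026, -0.006, 0.019, 0, -39, 0, 0, 0.031, -0.008, 0.024, 0, -49, 0, 0, 0.0356, -0.01, 0.027, 0, -59.8, 0, 0, 0.0356, -0.01, 0.027, 0, -59.8, 0, 0, 0.0356, -0.01, 0.027, 0, -59.8, 0, 0])

```text
time: 15.25
tool_pos: [0.6401, 0.0295, 0.3293]
ee_rot: [3.141, -0.003, 1.717]
wrist_force: [0.3, 0.2, -1.4]
width: 0.0174
finger_force: 30.0
```

servo_tool(commands=[-0.03, -0.017, 0.007, 0, 0, 8.5, 0, -0.06, -0.035, 0.014, 0, 0, 17.5, 0, -0.09, -0.052, 0.021, 0, 0, 26, 0, -0.12, -0.07, 0.028, 0, 0, 35, 0, -0.15, -0.087, 0.035, 0, 0, 43.5, 0, -0.18, -0.105, 0.042, 0, 0, 52, 0, -0.2137, -0.124, 0.05, 0, 0, 61.7, 0])

```text
time: 16.12
tool_pos: [0.5477, -0.2029, 0.2779]
ee_rot: [-3.139, -0.003, 0.631]
wrist_force: [1.3, -0.2, -1.6]
width: 0.0175
finger_force: 30.0
```

servo_tool(commands=[-0.023, 0.024, 0.02, 0, 0, 8.5, 0, -0.047, 0.047, 0.04, 0, 0, 17.5, 0, -0.07, 0.07, 0.06, 0, 0, 26, 0, -0.093, 0.095, 0.09, 0, 0, 35, 0, -0.116, 0.118, 0.12, 0, 0, 43.5, 0, -0.14, 0.142, 0.145, 0, 0, 52.5, 0, -0.163, 0.1658, 0.16, 0, 0, 61.5, 0, -0.163, 0.1658, 0.16, 0, 0, 61.5, 0])

```text
time: 17.12
tool_pos: [0.5139, -0.4332, 0.1147]
ee_rot: [-3.137, 0.005, -0.44]
wrist_force: [0.1, 0.9, -0.8]
width: 0.0176
finger_force: 30.0
```

Run:
```python
from h import *
S=snapshot('side');o=robot.get_obs();print(o['time'],o['tool_pos'],o['ee_rot'])
rel([.5196,-.4305,.0225],down(-24.5))
save('q1',cv2.resize(S['img'][200:420,140:460],(800,550)))
```

```text
17.175 [ 0.51514707 -0.43192277  0.11639459] [-3.13676322e+00  2.90850987e-03 -4.36965684e-01]
rel [0.0037, -0.0027, 0.0939] [-0.28, 0.17, -0.54]
```

View pics/q1.png

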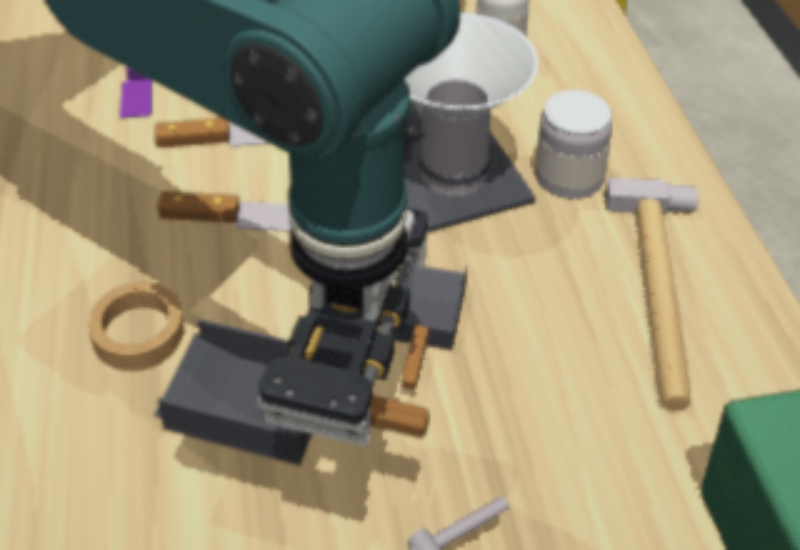

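The scoop is empty, level and above its original spot (crop (290,390)). No pellets are on the bench.

servo_tool(commands=[0.0037, -0.0027, 0.03, 0, 0, -0.5, 0, 0.0037, -0.0027, 0.06, 0, 0, -0.5, 0, 0.0037, -0.0027, 0.08, 0, 0, -0.5, 0, 0.0037, -0.0027, 0.088, 0, 0, -0.5, 0, 0.0037, -0.0027, 0.093, 0, 0, -0.5, 0, 0.0037, -0.0027, 0.0945, 0, 0, -0.5, 0, 0.0037, -0.0027, 0.0945, 0, 0, -0.5, 0, 0.0037, -0.0027, 0.0945, 0, 0, -0.5, 0.05, 0.0037, -0.0027, 0.0945, 0, 0, -0.5, 0.05, 0.0037, -0.0027, 0.0945, 0, 0, -0.5, 0.05])

```text
time: 18.42
tool_pos: [0.5222, -0.4292, 0.0249]
ee_rot: [-3.14, -0.001, -0.424]
wrist_force: [-0.1, -0.0, 0.6]
width: 0.0442
finger_force: 0.0
```

servo_tool(commands=[0, 0, -0.03, 0, 0, 0, 0.05, 0, 0, -0.08, 0, 0, 0, 0.05, 0, 0, -0.14, 0, 0, 0, 0.05, 0, 0, -0.2, 0, 0, 0, 0.05, 0, 0, -0.26, 0, 0, 0, 0.05, 0, 0, -0.32, 0, 0, 0, 0.05, 0, 0, -0.32, 0, 0, 0, 0.05])

```text
time: 19.3
tool_pos: [0.5225, -0.4303, 0.353]
ee_rot: [3.138, -0.015, -0.424]
wrist_force: [0.0, 1.0, 0.6]
width: 0.0503
finger_force: 0.0
```

Run:
```python
from h import *
print(robot.get_obs()['tool_pos'],robot.get_obs()['ee_rot'])
P=([.58,-.18,.40],down(8.5)); rel(*P)
```

```text
[ 0.52249552 -0.43034728  0.35295624] [ 3.13848036 -0.01461024 -0.42414175]
rel [-0.0499, -0.2517, -0.0486] [0.41, -0.76, -32.8]
```

Run:
```python
from h import *
P=([.60,-.05,.42],down(8.5)); rel(*P)
```

```text
rel [-0.0849, -0.3783, -0.0695] [0.41, -0.76, -32.8]
```

servo_tool(commands=[-0.012, -0.054, -0.01, 0, 0, -5, 0.05, -0.024, -0.108, -0.02, 0, 0, -10, 0.05, -0.036, -0.162, -0.03, 0, 0, -15, 0.05, -0.048, -0.216, -0.04, 0, 0, -20, 0.05, -0.06, -0.27, -0.05, 0, 0, -25, 0.05, -0.072, -0.324, -0.06, 0, -0.7, -29, 0.05, -0.085, -0.378, -0.07, 0.4, -0.7, -32.8, 0.05, -0.085, -0.378, -0.07, 0.4, -0.7, -32.8, 0.05, -0.085, -0.378, -0.07, 0.4, -0.7, -32.8, 0.05])

```text
time: 20.42
tool_pos: [0.5995, -0.0504, 0.4137]
ee_rot: [-3.13, 0.01, 0.148]
wrist_force: [0.3, -0.1, -0.1]
width: 0.0499
finger_force: 0.0
```

Run:
```python
from h import *
import pickle
T=tool();s=snapshot('wrist');np.save('T2.npy',T);pickle.dump(s,open('s2.pkl','wb'));print(T.round(3).tolist(),robot.get_obs()['time'])
save('w3',s['img'])
for n in ('fuel0','key','smoker','rack','scraper0','scoop'): print(n,[(round(d['conf'],2),d['box']) for d in spotter.trace(n,s)])
```

```text
[[0.989, 0.147, -0.012, 0.6], [0.147, -0.989, 0.01, -0.05], [-0.01, -0.011, -1.0, 0.414], [0.0, 0.0, 0.0, 1.0]] 20.475
fuel0 [(0.87, [312.4, 117.7, 16.2, 15.0]), (0.53, [297.2, 121.2, 10.0, 14.7]), (0.47, [439.1, 217.2, 92.2, 71.8])]
key [(0.74, [178.4, 105.0, 24.7, 45.2])]
smoker [(0.82, [160.4, 49.5, 231.0, 135.9]), (0.68, [0.0, 28.6, 132.5, 129.4])]
rack [(0.85, [0.0, 31.6, 132.8, 129.4])]
scraper0 [(0.86, [212.4, 208.8, 26.5, 46.0]), (0.7, [270.3, 220.4, 49.7, 84.3]), (0.51, [160.3, 285.3, 11.0, 16.8]), (0.18, [311.4, 0.0, 61.3, 53.9])]
scoop [(0.68, [374.6, 146.2, 92.2, 67.2]), (0.6, [439.8, 217.4, 86.8, 74.5]), (0.59, [180.9, 104.5, 21.6, 42.8])]
```

View pics/w3.png

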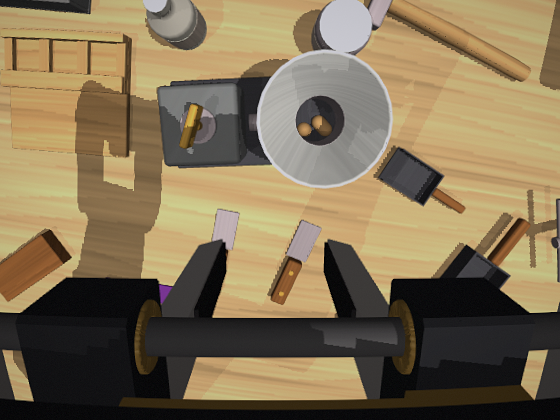

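Two pellets show on top inside the chamber bore (px (320,121)), and nothing is on the funnel wall. The key wing runs from (193,104) to (187,148). The rack is at upper left and scrapers lie at (225,230) and (297,262).

Run:
```python
from h import *
import pickle
s=pickle.load(open('s2.pkl','rb'));T=np.load('T2.npy')
im=s['img'][95:160,160:230].astype(int);b,g,r=im[...,0],im[...,1],im[...,2]
m=((r-b>60)&(r>90)).astype(np.uint8);cn=max(cv2.findContours(m,0,2)[0],key=cv2.contourArea)
q=cv2.boxPoints(cv2.minAreaRect(cn))+[160,95];print(q.round(1).tolist())
for z in(.168,.152):print(z,at(s,q,z,T).round(4).tolist())
print('funnel rim',at(s,[(257,119),(392,119),(324,51),(324,187)],.162,T).round(3).tolist())
print('throat',at(s,[(320,121)],.112,T).round(3).tolist())
cam=(T@np.array(s['hand_eye']))[:3,3];print('cam',cam)
save('k1',cv2.resize(s['img'][85:165,165:365],(800,320),interpolation=cv2.INTER_CUBIC))
```

```text
[[178.4, 146.0], [190.0, 103.2], [198.7, 105.5], [187.0, 148.4]]
0.168 [[0.6212, 0.0626, 0.168], [0.6688, 0.0544, 0.168], [0.6676, 0.0448, 0.168], [0.62, 0.0528, 0.168]]
0.152 [[0.6194, 0.0667, 0.152], [0.6688, 0.0581, 0.152], [0.6676, 0.0482, 0.152], [0.6181, 0.0565, 0.152]]
funnel rim [[0.662, -0.019, 0.162], [0.685, -0.166, 0.162], [0.743, -0.079, 0.162], [0.599, -0.105, 0.162]]
throat [[0.671, -0.093, 0.112]]
cam [ 0.66860952 -0.04220286  0.58031479]
```

View pics/k1.png

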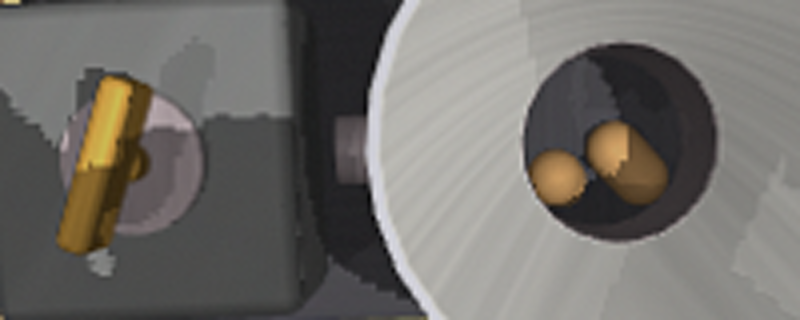

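Run:
```python
from h import *
import pickle
s=pickle.load(open('s2.pkl','rb'));T=np.load('T2.npy')
th=np.linspace(0,2*np.pi,60)
im=s['img'][90:150,285:355].astype(float);im=np.clip((im/255)**.45*255,0,255).astype(np.uint8);k=8
im=cv2.resize(im,None,fx=k,fy=k,interpolation=cv2.INTER_CUBIC)
for z,r,c in((.112,.03,(0,255,0)),(.016,.03,(0,0,255))):
    q=(proj(s,np.c_[.670+r*np.cos(th),-.093+r*np.sin(th),0*th+z],T)-[285,90]+.5)*k
    cv2.polylines(im,[q.astype(np.int32)],True,c,1)
save('k2',im)
C=snapshot('scene');S=snapshot('side')
for n,x in(('C',C),('S',S)): print(n,[(round(d['conf'],2),d['box']) for d in spotter.trace('fuel0',x)])
```

```text
C []
S []
```

View pics/k2.png

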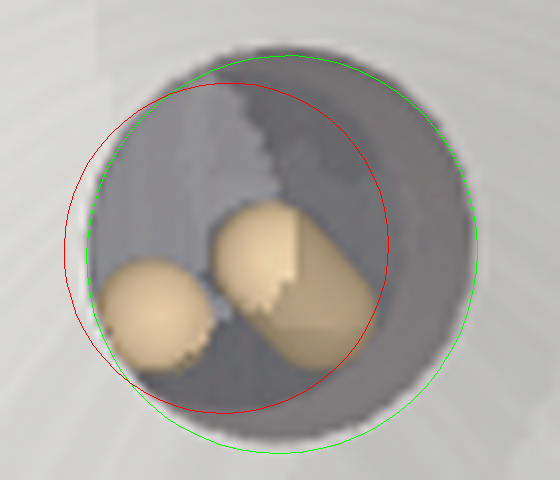

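Run:
```python
from h import *
A=([.603,-.183,.225],down(8.5));rel(*A);rel([.603,-.023,.225],down(8.5),TT(*A))
```

```text
rel [-0.0146, 0.1337, 0.1888] [-0.64, 0.45, -0.04]
rel [0.0236, -0.1582, 0.0] [0.0, 0.0, 0.0]
```

servo_tool(commands=[-0.0146, 0.04, 0.05, -0.6, 0.4, 0, 0.05, -0.0146, 0.08, 0.1, -0.6, 0.4, 0, 0.05, -0.0146, 0.12, 0.15, -0.6, 0.4, 0, 0.05, -0.0146, 0.1337, 0.1888, -0.6, 0.4, 0, 0.05, -0.0146, 0.1337, 0.1888, -0.6, 0.4, 0, 0.05, -0.0146, 0.1337, 0.1888, -0.6, 0.4, 0, 0.05])

```text
time: 21.72
tool_pos: [0.6039, -0.1822, 0.2272]
ee_rot: [3.141, -0.002, 0.149]
wrist_force: [-0.5, 0.6, 1.0]
width: 0.0501
finger_force: 0.0
```

Run:
```python
from h import *
import pickle
T=tool();s=snapshot('wrist');np.save('T3.npy',T);pickle.dump(s,open('s3.pkl','wb'));print(T[:3,3])
print([(round(d['conf'],2),d['box']) for d in spotter.trace('fuel0',s)], proj(s,[[.67,-.093,.112],[.67,-.093,.016]],T))
```

```text
[ 0.60386938 -0.18223432  0.22718443]
[(0.8, [164.1, 112.5, 22.4, 21.3]), (0.64, [182.3, 101.5, 24.8, 24.4])] [[168.07513322 106.39411172]
 [194.89300054 109.96304404]]
```

servo_tool(commands=[0.012, -0.04, 0, 0, 0, 0, 0.05, 0.0236, -0.08, 0, 0, 0, 0, 0.05, 0.0236, -0.12, 0, 0, 0, 0, 0.05, 0.0236, -0.158, 0, 0, 0, 0, 0.05, 0.0236, -0.158, 0, 0, 0, 0, 0.05, 0.0236, -0.158, 0, 0, 0, 0, 0.05])

```text
time: 22.58
tool_pos: [0.6038, -0.0229, 0.227]
ee_rot: [3.141, -0.002, 0.149]
wrist_force: [0.1, 0.4, 0.1]
width: 0.0498
finger_force: 0.0
```

Run:
```python
from h import *
import pickle
T=tool();s=snapshot('wrist');np.save('T4.npy',T);pickle.dump(s,open('s4.pkl','wb'));print(T[:3,3],robot.get_obs()['time'])
print([(round(d['conf'],2),d['box']) for d in spotter.trace('fuel0',s)], proj(s,[[.67,-.093,.112],[.67,-.093,.016]],T))
c=[]
for i in(3,4):
    x=pickle.load(open(f's{i}.pkl','rb'));t=np.load(f'T{i}.npy');u=proj(x,[[.67,-.093,.08]],t)[0].astype(int)
    y0,x0=max(u[1]-45,0),max(u[0]-45,0);print(i,x0,y0);m=x['img'][y0:y0+90,x0:x0+90]
    c.append(cv2.resize(((m/255.)**.5*255).astype(np.uint8),(400,400),interpolation=cv2.INTER_CUBIC))
save('k3',np.hstack(c))
```

```text
[ 0.6037833  -0.02290094  0.22697478] 22.625
[(0.86, [352.0, 128.5, 33.1, 27.6]), (0.63, [339.7, 138.2, 9.4, 21.0]), (0.21, [0.6, 0.0, 86.3, 186.7])] [[379.28644366 138.68747038]
 [353.01225548 134.2025692 ]]
3 133 62
4 323 91
```

View pics/k3.png

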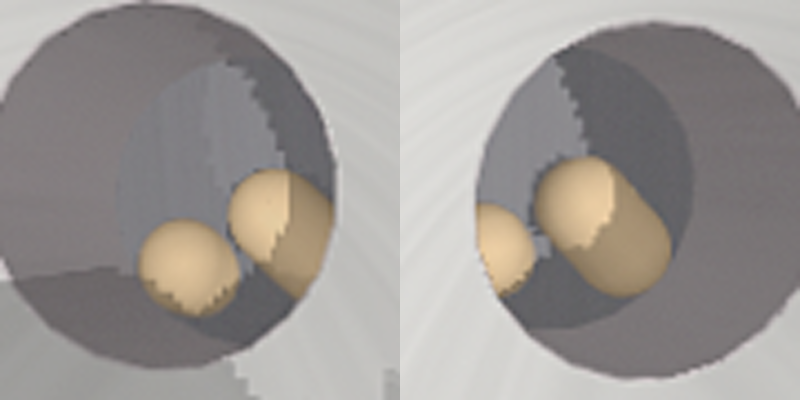

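Only two pellets are in the bore: a standing one at crop left (190,265) and a leaning one at (290,225). I'll look for the other two with differences against the first pictures.

Run:
```python
from h import *
import pickle
b=cv2.imread('pics/side0.png');p=b[383:396,243:270].reshape(-1,3);print('pellet bgr',p[p[:,2]>140].mean(0),cv2.imread('pics/scene0.png')[180:190,183:197].reshape(-1,3).max(0))
for n in('side','scene'):
    s=snapshot(n);a=cv2.imread(f'pics/{n}0.png');save(n+'1',s['img'])
    d=(np.abs(s['img'].astype(int)-a).max(2)>45).astype(np.uint8);d=cv2.morphologyEx(d,cv2.MORPH_OPEN,np.ones((2,2)))
    k,l,st,c=cv2.connectedComponentsWithStats(d)
    print(n,[(st[i].tolist(),s['img'][l==i].mean(0).astype(int).tolist(),a[l==i].mean(0).astype(int).tolist(),at(s,[c[i]],.01)[0,:2].round(2).tolist()) for i in range(1,k) if 12<st[i,4]<700])
```

```text
pellet bgr [ 92.44202899 137.93478261 166.51449275] [108 162 195]
side [([8, 0, 11, 5, 40], [35, 60, 80], [82, 83, 52], [-1.29, 3.89]), ([53, 0, 6, 3, 16], [79, 81, 49], [33, 56, 74], [-0.89, 3.77]), ([60, 3, 23, 21, 290], [53, 54, 33], [39, 67, 89], [-0.64, 3.2]), ([0, 9, 24, 11, 87], [109, 114, 106], [71, 72, 43], [-1.13, 3.33]), ([183, 22, 74, 16, 299], [83, 105, 110], [59, 61, 37], [0.53, 2.35]), ([12, 27, 10, 10, 69], [30, 30, 30], [82, 83, 52], [-0.92, 2.73]), ([137, 28, 9, 4, 23], [65, 65, 45], [42, 72, 95], [-0.01, 2.51]), ([23, 30, 7, 8, 32], [32, 32, 32], [78, 79, 49], [-0.82, 2.62]), ([146, 33, 18, 4, 40], [90, 92, 56], [46, 71, 88], [0.1, 2.34]), ([168, 36, 8, 13, 47], [92, 94, 58], [43, 46, 40], [0.2, 2.17]), ([185, 38, 6, 8, 32], [90, 92, 59], [45, 46, 27], [0.32, 2.1]), ([126, 45, 8, 4, 23], [48, 44, 37], [88, 91, 58], [-0.04, 2.1]), ([0, 66, 12, 10, 54], [75, 76, 82], [35, 36, 23], [-0.7, 1.79]), ([102, 74, 99, 15, 325], [50, 81, 105], [39, 47, 44], [0.18, 1.41]), ([212, 85, 11, 3, 22], [45, 58, 63], [48, 76, 100], [0.47, 1.28]), ([269, 116, 39, 22, 393], [33, 34, 35]
[... 3048 characters left out ...]
8, 126, 130], [170, 178, 180], [0.47, -0.13]), ([411, 215, 8, 10, 31], [130, 178, 200], [102, 142, 164], [0.28, 0.29]), ([277, 229, 10, 11, 78], [84, 86, 86], [129, 131, 130], [0.52, -0.03]), ([350, 230, 7, 7, 21], [107, 149, 168], [80, 116, 137], [0.42, 0.14]), ([339, 238, 7, 7, 25], [81, 116, 138], [112, 155, 175], [0.47, 0.13]), ([317, 241, 19, 21, 189], [132, 180, 193], [88, 125, 147], [0.52, 0.1]), ([356, 241, 23, 28, 312], [83, 119, 141], [130, 178, 195], [0.48, 0.2]), ([364, 241, 34, 47, 355], [131, 182, 201], [88, 128, 149], [0.5, 0.26]), ([336, 250, 25, 25, 275], [126, 173, 193], [81, 117, 138], [0.55, 0.18]), ([323, 279, 38, 18, 408], [74, 112, 136], [117, 168, 196], [0.64, 0.19])]
```

Run:
```python
from h import *
import pickle
V={i:(pickle.load(open(f's{i}.pkl','rb')),np.load(f'T{i}.npy')) for i in(2,3,4)}
def tri(o):
    A=np.zeros((3,3));b=np.zeros(3)
    for i,px in o: 
        c,d=ray(V[i][0],px,V[i][1]);d=d[0]/np.linalg.norm(d[0]);M=np.eye(3)-np.outer(d,d);A+=M;b+=M@c
    P=np.linalg.solve(A,b);print(P.round(4),[(proj(V[i][0],[P],V[i][1])[0]-px).round(1).tolist() for i,px in o])
tri([(2,(304.4,129.4)),(3,(175.3,123.1))])
tri([(2,(317.7,121.5)),(3,(193.7,110.4)),(4,(363.5,137.1))])
# lower end of leaning: k2 (325,325); k3R (630-400,265)
tri([(2,(325.6,131)),(4,(323+230*.225,91+258*.225))])
# disc edge: left-top point shadow tip k2 (275,190)? k3L (285,165) k3R (590-400,155)
tri([(2,(285+275/8,90+190/8)),(3,(133+285*.225,62+165*.225)),(4,(323+190*.225,91+155*.225))])
```

```text
[ 0.6559 -0.0811  0.0402] [[-0.0, 0.2], [0.0, -0.3]]
[ 0.6695 -0.0976  0.0429] [[-0.1, 0.3], [-0.0, 0.0], [0.1, -0.5]]
[ 0.6591 -0.1115  0.0384] [[0.1, -0.4], [-0.2, 0.5]]
[ 0.6802 -0.0986  0.0384] [[-0.0, 0.5], [-0.0, -0.1], [0.1, -0.7]]
```

Run:
```python
from h import *
import pickle
V={i:(pickle.load(open(f's{i}.pkl','rb')),np.load(f'T{i}.npy')) for i in(2,3,4)}
for i,px in((4,(388.9,132.6)),(3,(159.6,104.8)),(2,(285+380/8,90+250/8))):
    for z in np.arange(.005,.06,.01):
        p=at(V[i][0],[px],z,V[i][1])[0]; print(i,round(z,3),round(1000*np.hypot(p[0]-.670,p[1]+.093),1),end=' | ')
    print()
# throat centre check by each view: fit dark bore contour
for i in V:
    s,T=V[i];g=s['img'].max(2);u=proj(s,[[.67,-.093,.1]],T)[0].astype(int);m=np.zeros_like(g);m[u[1]-50:u[1]+50,max(u[0]-50,0):u[0]+50]=1
    b=((g<150)&(m>0)).astype(np.uint8);
```

```text
4 0.005 39.8 | 4 0.015 36.7 | 4 0.025 33.7 | 4 0.035 30.7 | 4 0.045 27.7 | 4 0.055 24.7 | 
3 0.005 38.9 | 3 0.015 35.9 | 3 0.025 32.8 | 3 0.035 29.8 | 3 0.045 26.7 | 3 0.055 23.7 | 
2 0.005 30.7 | 2 0.015 29.3 | 2 0.025 27.9 | 2 0.035 26.5 | 2 0.045 25.1 | 2 0.055 23.7 |
```

Run:
```python
from h import *
for n in('side','scene'):
    s=snapshot(n);a=cv2.GaussianBlur(cv2.imread(f'pics/{n}0.png'),(3,3),0).astype(int);b=cv2.GaussianBlur(s['img'],(3,3),0).astype(int)
    d=(np.abs(b-a).max(2)>16).astype(np.uint8)
    k,l,st,c=cv2.connectedComponentsWithStats(d)
    for i in range(1,k):
        x,y,w,h,A=st[i]
        P=at(s,[c[i]],.01)[0,:2]
        if 10<A<260 and max(w,h)<28 and min(w,h)>3 and -.2<P[0]<1.2 and abs(P[1])<1.2: print(n,st[i].tolist(),b[l==i].mean(0).astype(int).tolist(),a[l==i].mean(0).astype(int).tolist(),P.round(2).tolist())
```

```text
side [52, 185, 22, 9, 72] [69, 65, 50] [46, 44, 32] [-0.09, 0.45]
side [301, 188, 4, 8, 23] [46, 92, 114] [58, 117, 141] [0.7, 0.28]
side [280, 201, 6, 7, 33] [72, 73, 70] [104, 105, 102] [0.62, 0.22]
side [286, 206, 27, 17, 224] [105, 108, 106] [153, 156, 154] [0.67, 0.16]
side [190, 224, 15, 8, 54] [86, 65, 95] [116, 87, 125] [0.36, 0.15]
side [206, 229, 17, 4, 47] [117, 159, 174] [94, 130, 147] [0.41, 0.12]
side [281, 229, 15, 22, 112] [49, 48, 46] [69, 68, 66] [0.61, 0.04]
side [224, 230, 15, 4, 50] [89, 124, 142] [118, 160, 178] [0.46, 0.11]
side [274, 393, 7, 5, 18] [91, 127, 145] [75, 107, 125] [0.51, -0.43]
side [282, 396, 13, 5, 32] [94, 131, 151] [78, 110, 128] [0.53, -0.44]
side [296, 400, 14, 5, 31] [90, 125, 145] [74, 104, 122] [0.55, -0.45]
scene [326, 125, 15, 9, 38] [89, 116, 127] [75, 95, 101] [-0.18, -0.16]
scene [199, 172, 20, 19, 70] [97, 125, 138] [83, 103, 113] [0.38, -0.38]
scene [387, 181, 9, 15, 81] [85, 122, 143] [125, 171, 189] [0.14, 0.18]
scene [179, 182, 22, 11, 156] [56, 53, 53] [71, 101, 123] [0.44, -0.42]
scene [178, 193, 14, 10, 40] [62, 80, 91] [79,
[... 183 characters left out ...]
 207, 14, 18, 74] [120, 166, 188] [90, 127, 148] [0.26, 0.29]
scene [360, 214, 5, 6, 20] [101, 59, 97] [136, 71, 125] [0.34, 0.14]
scene [290, 223, 5, 4, 16] [61, 122, 147] [72, 149, 178] [0.47, -0.03]
scene [359, 223, 5, 5, 20] [82, 111, 133] [111, 150, 169] [0.38, 0.15]
scene [400, 225, 8, 9, 29] [91, 129, 151] [118, 163, 184] [0.34, 0.27]
scene [275, 227, 12, 13, 115] [84, 92, 93] [126, 132, 133] [0.52, -0.04]
scene [348, 227, 9, 10, 46] [124, 170, 188] [92, 131, 151] [0.42, 0.14]
scene [303, 232, 9, 5, 32] [88, 88, 87] [120, 120, 118] [0.49, 0.03]
scene [337, 235, 10, 10, 48] [88, 125, 146] [123, 169, 190] [0.47, 0.12]
scene [300, 245, 11, 7, 40] [86, 86, 84] [116, 117, 115] [0.54, 0.05]
```

```bash
cat > shot.py <<'E'
from h import *
import pickle,sys
T=tool();s=snapshot('wrist');i=sys.argv[1];np.save(f'T{i}.npy',T);pickle.dump(s,open(f's{i}.pkl','wb'));print(T[:3,3],robot.get_obs()['time'])
print([(round(d['conf'],2),d['box']) for d in spotter.trace('fuel0',s)],proj(s,[[.67,-.093,.112]],T))
E
python3 - <<'E'
from h import *
A=([.685,-.035,.23],down(8.5));B=([.653,-.17,.23],down(8.5));C=([.533,-.17,.23],down(8.5));rel(*A);rel(*B,TT(*A));rel(*C,TT(*B))
E
```

```text
rel [0.0793, 0.0231, -0.0052] [-0.04, 0.06, -0.08]
rel [-0.0516, 0.1288, 0.0] [0.0, 0.0, 0.0]
rel [-0.1187, -0.0177, 0.0] [0.0, 0.0, 0.0]
```

servo_tool(commands=[0.04, 0.01, -0.003, 0, 0, 0, 0.05, 0.0793, 0.023, -0.005, 0, 0, 0, 0.05, 0.0793, 0.023, -0.005, 0, 0, 0, 0.05, 0.0793, 0.023, -0.005, 0, 0, 0, 0.05])

```text
time: 23.38
tool_pos: [0.6845, -0.0343, 0.2294]
ee_rot: [-3.14, 0.002, 0.148]
wrist_force: [0.5, -0.1, 0.1]
width: 0.0501
finger_force: 0.0
```

```bash
python3 shot.py 5
```

```text
[ 0.68454617 -0.03427414  0.22938153] 23.425
[(0.78, [328.4, 207.5, 24.2, 26.2]), (0.78, [306.9, 215.7, 17.5, 19.4])] [[344.09231657 236.54157891]]
```

servo_tool(commands=[-0.025, 0.05, 0, 0, 0, 0, 0.05, -0.0516, 0.1, 0, 0, 0, 0, 0.05, -0.0516, 0.129, 0, 0, 0, 0, 0.05, -0.0516, 0.129, 0, 0, 0, 0, 0.05, -0.0516, 0.129, 0, 0, 0, 0, 0.05])

```text
time: 24.1
tool_pos: [0.6527, -0.1679, 0.2306]
ee_rot: [-3.14, 0.0, 0.149]
wrist_force: [-0.4, 0.7, 0.4]
width: 0.0498
finger_force: 0.0
```

```bash
python3 shot.py 6
```

```text
[ 0.65269274 -0.16793882  0.23056757] 24.15
[(0.84, [175.7, 163.4, 20.0, 23.2]), (0.83, [195.4, 155.8, 20.7, 26.2])] [[181.96308778 172.98953622]]
```

servo_tool(commands=[-0.05, -0.009, 0, 0, 0, 0, 0.05, -0.1, -0.0177, 0, 0, 0, 0, 0.05, -0.1187, -0.0177, 0, 0, 0, 0, 0.05, -0.1187, -0.0177, 0, 0, 0, 0, 0.05, -0.1187, -0.0177, 0, 0, 0, 0, 0.05])

```text
time: 24.82
tool_pos: [0.5338, -0.1684, 0.2302]
ee_rot: [-3.141, 0.0, 0.15]
wrist_force: [-0.0, -0.2, -0.2]
width: 0.0498
finger_force: 0.0
```

```bash
python3 shot.py 7
python3 - <<'E'
from h import *
import pickle
c=[]
for i in(3,5,6,7):
    x=pickle.load(open(f's{i}.pkl','rb'));t=np.load(f'T{i}.npy');u=proj(x,[[.67,-.093,.07]],t)[0].astype(int)
    im=np.pad(x['img'],((60,60),(60,60),(0,0)));m=im[u[1]+20:u[1]+100,u[0]+15:u[0]+105]
    print(i,u); c.append(cv2.resize(((m/255.)**.5*255).astype(np.uint8),(400,300),interpolation=cv2.INTER_CUBIC))
save('k4',np.vstack([np.hstack(c[:2]),np.hstack(c[2:])]))
E
```

```text
[ 0.53379513 -0.16843963  0.2301726 ] 24.875
[(0.91, [209.8, 25.6, 19.4, 16.7]), (0.86, [185.2, 39.0, 24.3, 15.1]), (0.33, [0.8, 0.0, 309.9, 116.9])] [[198.44566565  10.39411486]]
3 [181 108]
5 [335 222]
6 [193 166]
7 [208  24]
```

View pics/k4.png

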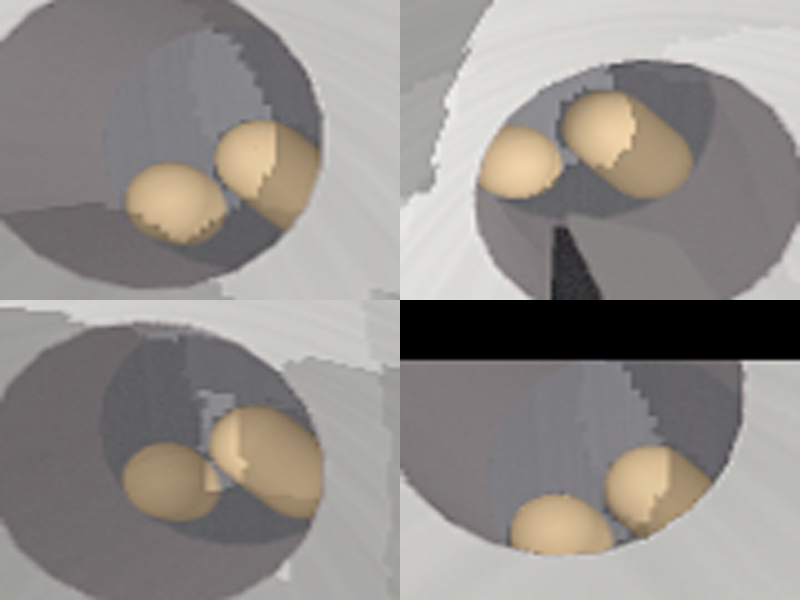

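All five angles show the same two domes standing proud of a grey bed whose edge triangulates to z≈0.036 with the tube's radius. That leaves room for the other two pellets lying underneath on the floor. No stray pellet shows in any picture, and the scoop is empty. Going on to the key.

Run:
```python
from h import *
A=([.62,-.06,.27],down(90));B=([.714,.044,.25],down(170.3));rel(*A);rel(*B,TT(*A))
```

```text
rel [0.1013, -0.0947, -0.0402] [-0.08, 0.0, -81.45]
rel [0.104, 0.094, 0.02] [0.0, 0.0, -80.3]
```

servo_tool(commands=[0.013, -0.012, -0.02, 0, 0, -10, 0.04, 0.025, -0.024, -0.03, 0, 0, -20, 0.04, 0.038, -0.036, -0.04, 0, 0, -30, 0.04, 0.05, -0.048, -0.04, 0, 0, -40, 0.04, 0.063, -0.06, -0.04, 0, 0, -50, 0.04, 0.076, -0.071, -0.04, 0, 0, -60, 0.04, 0.088, -0.083, -0.04, 0, 0, -70, 0.04, 0.1013, -0.0947, -0.04, 0, 0, -81.4, 0.04])

```text
time: 25.92
tool_pos: [0.6203, -0.0597, 0.2693]
ee_rot: [-3.14, -0.001, 1.564]
wrist_force: [-0.3, 0.0, -0.5]
width: 0.0403
finger_force: 0.0
```

servo_tool(commands=[0.013, 0.012, 0.002, 0, 0, -10, 0.04, 0.026, 0.024, 0.005, 0, 0, -20, 0.04, 0.039, 0.035, 0.007, 0, 0, -30, 0.04, 0.052, 0.047, 0.01, 0, 0, -40, 0.04, 0.065, 0.059, 0.012, 0, 0, -50, 0.04, 0.078, 0.07, 0.015, 0, 0, -60, 0.04, 0.091, 0.082, 0.018, 0, 0, -70, 0.04, 0.104, 0.094, 0.02, 0, 0, -80.3, 0.04, 0.104, 0.094, 0.02, 0, 0, -80.3, 0.04, 0.104, 0.094, 0.02, 0, 0, -80.3, 0.04])

```text
time: 27.18
tool_pos: [0.7146, 0.0421, 0.2494]
ee_rot: [-3.141, -0.002, 2.957]
wrist_force: [0.3, 0.0, 0.2]
width: 0.0401
finger_force: 0.0
```

```bash
cat > key.py <<'E'
from h import *
T=tool();s=snapshot('wrist');o=robot.get_obs();print(o['time'],T[:3,3].round(4),o['ee_rot'].round(3),o['joint_positions'].round(2))
for d in spotter.trace('key',s)[:2]: print(d['conf'],d['box'])
u=proj(s,[[.647,.056,.16]],T)[0].astype(int);x0,y0=u-55
im=s['img'][max(y0,0):y0+110,max(x0,0):x0+110].astype(int);b,g,r=im[...,0],im[...,1],im[...,2]
m=((r-b>50)&(r>70)).astype(np.uint8);cn=max(cv2.findContours(m,0,2)[0],key=cv2.contourArea);print('area',m.sum(),cv2.contourArea(cn))
q=cv2.boxPoints(cv2.minAreaRect(cn))+[max(x0,0),max(y0,0)];print(q.round(1).tolist())
P=at(s,q,.168,T)[:,:2];print(P.round(4).tolist(),'mean',P.mean(0).round(4),'cam',pose(s,T)[:3,3].round(3))
e=[P[1]-P[0],P[2]-P[1]];e=max(e,key=np.linalg.norm);print('len',[np.linalg.norm(P[i+1]-P[i]).round(4) for i in(0,1)],'yaw',np.degrees(np.arctan2(e[1],e[0])).round(1))
E
python3 key.py
```

```text
27.225 [0.7146 0.0421 0.2494] [ 3.142e+00 -1.000e-03  2.957e+00] [-0.02  0.48  0.82  0.    1.84 -1.41]
0.6 [266.7, 75.4, 15.3, 77.9]
0.5 [382.1, 2.0, 177.9, 196.9]
area 1448 1020.5
[[267.0, 76.0], [282.0, 76.0], [282.0, 152.0], [267.0, 152.0]]
[[0.6196, 0.0546], [0.6214, 0.064], [0.669, 0.0553], [0.6672, 0.0456]] mean [0.6443 0.0549] cam [0.649 0.054 0.417]
len [np.float64(0.0096), np.float64(0.0484)] yaw -10.4
```

Run:
```python
from h import *
rel([.645,.055,.146],down(169.6))
```

```text
rel [0.0706, 0.0003, 0.1042] [0.01, -0.05, -0.18]
```

servo_tool(commands=[0.04, 0, 0, 0, 0, 0, 0.04, 0.0706, 0, 0, 0, 0, 0, 0.04, 0.0706, 0, 0.02, 0, 0, 0, 0.04, 0.0706, 0, 0.06, 0, 0, 0, 0.04, 0.0706, 0, 0.09, 0, 0, 0, 0.04, 0.0706, 0, 0.104, 0, 0, 0, 0.04, 0.0706, 0, 0.104, 0, 0, 0, 0.04, 0.0706, 0, 0.104, 0, 0, 0, 0, 0.0706, 0, 0.104, 0, 0, 0, 0, 0.0706, 0, 0.104, 0, 0, 0, 0])

```text
time: 28.52
tool_pos: [0.6456, 0.0551, 0.1472]
ee_rot: [3.141, 0.001, 2.959]
wrist_force: [0.6, -0.5, 0.5]
width: 0.0137
finger_force: 0.0
```

servo_tool(commands=[0, 0, 0, 0, 0, 0, 0, 0, 0, 0, 0, 0, 7, 0, 0, 0, 0, 0, 0, 14, 0, 0, 0, 0, 0, 0, 20, 0])

```text
time: 29.02
tool_pos: [0.6453, 0.0546, 0.1469]
ee_rot: [-3.141, 0.0, 2.606]
wrist_force: [-0.7, -1.8, 2.0]
width: 0.0099
finger_force: 34.9
```

```bash
cat > st.py <<'E'
from h import *
o=robot.get_obs();print({k:np.round(o[k],3).tolist() for k in('time','tool_pos','ee_rot','joint_positions','wrist_force','wrist_torque','width','finger_force')})
E
python3 st.py
```

```text
{'time': 29.025, 'tool_pos': [0.645, 0.055, 0.147], 'ee_rot': [-3.141, 0.0, 2.606], 'joint_positions': [-0.003, 0.325, 1.227, -0.0, 1.589, -1.038], 'wrist_force': [-0.719, -1.808, 2.034], 'wrist_torque': [-0.173, 0.135, 0.115], 'width': 0.01, 'finger_force': 34.921}
```

servo_tool(commands=[0, 0, 0, 0, 0, 9, 0, 0, 0, 0, 0, 0, 18, 0, 0, 0, 0, 0, 0, 27, 0, 0, 0, 0, 0, 0, 36, 0, 0, 0, 0, 0, 0, 45, 0, 0, 0, 0, 0, 0, 54, 0, 0, 0, 0, 0, 0, 63, 0, 0, 0, 0, 0, 0, 72, 0, 0, 0, 0, 0, 0, 81, 0, 0, 0, 0, 0, 0, 90, 0])

```text
time: 30.28
tool_pos: [0.6435, 0.0542, 0.1469]
ee_rot: [-3.139, 0.003, 1.034]
wrist_force: [-5.3, -1.4, 4.8]
width: 0.0098
finger_force: 34.9
```

servo_tool(commands=[0, 0, 0, 0, 0, 9, 0, 0, 0, 0, 0, 0, 18, 0, 0, 0, 0, 0, 0, 27, 0, 0, 0, 0, 0, 0, 36, 0, 0, 0, 0, 0, 0, 45, 0, 0, 0, 0, 0, 0, 54, 0, 0, 0, 0, 0, 0, 63, 0, 0, 0, 0, 0, 0, 72, 0, 0, 0, 0, 0, 0, 81, 0, 0, 0, 0, 0, 0, 90, 0])

```text
time: 31.52
tool_pos: [0.643, 0.0559, 0.1469]
ee_rot: [3.14, 0.005, -0.536]
wrist_force: [-6.6, 1.5, 4.4]
width: 0.0099
finger_force: 34.9
```

servo_tool(commands=[0, 0, 0, 0, 0, 8, 0, 0, 0, 0, 0, 0, 8, 0])

```text
time: 31.78
tool_pos: [0.6431, 0.0561, 0.1469]
ee_rot: [3.14, 0.005, -0.671]
wrist_force: [-6.2, 1.8, 5.4]
width: 0.0095
finger_force: 34.9
```

```bash
python3 st.py
```

```text
{'time': 31.775, 'tool_pos': [0.643, 0.056, 0.147], 'ee_rot': [3.14, 0.005, -0.671], 'joint_positions': [-0.002, 0.324, 1.228, 0.002, 1.594, 2.24], 'wrist_force': [-6.212, 1.779, 5.417], 'wrist_torque': [0.286, 1.039, -0.075], 'width': 0.01, 'finger_force': 34.947}
```

servo_tool(commands=[0, 0, 0, 0, 0, 0, 0.08, 0, 0, 0, 0, 0, 0, 0.08, 0, 0, 0, 0, 0, 0, 0.08, 0, 0, 0, 0, 0, -10, 0.08, 0, 0, 0, 0, 0, -20, 0.08, 0, 0, 0, 0, 0, -30, 0.08, 0, 0, 0, 0, 0, -40, 0.08, 0, 0, 0, 0, 0, -50, 0.08, 0, 0, 0, 0, 0, -60, 0.08, 0, 0, 0, 0, 0, -70, 0.08])

```text
time: 33.02
tool_pos: [0.6451, 0.0549, 0.1457]
ee_rot: [-3.141, 0.001, 0.556]
wrist_force: [-0.5, -1.2, 1.4]
width: 0.0799
finger_force: 0.0
```

servo_tool(commands=[0, 0, 0, 0, 0, -10, 0.08, 0, 0, 0, 0, 0, -20, 0.08, 0, 0, 0, 0, 0, -30, 0.08, 0, 0, 0, 0, 0, -40, 0.08, 0, 0, 0, 0, 0, -50, 0.08, 0, 0, 0, 0, 0, -60, 0.08, 0, 0, 0, 0, 0, -70, 0.08, 0, 0, 0, 0, 0, -80, 0.08, 0, 0, 0, 0, 0, -90, 0.08, 0, 0, 0, 0, 0, -100, 0.08])

```text
time: 34.28
tool_pos: [0.6451, 0.0549, 0.1457]
ee_rot: [-3.141, -0.001, 2.301]
wrist_force: [0.0, -0.5, -0.0]
width: 0.0799
finger_force: 0.0
```

servo_tool(commands=[0, 0, 0, 0, 0, -10, 0.08, 0, 0, 0, 0, 0, -10, 0.08, 0, 0, 0, 0, 0, -10, 0.06])

```text
time: 34.65
tool_pos: [0.645, 0.055, 0.1458]
ee_rot: [-3.141, -0.001, 2.468]
wrist_force: [0.2, 0.7, 0.0]
width: 0.073
finger_force: 0.0
```

```bash
python3 st.py; python3 -c "
from h import *
rel([.644,.055,.147],down(np.degrees(-.671)+180))"
```

```text
{'time': 34.65, 'tool_pos': [0.645, 0.055, 0.146], 'ee_rot': [-3.141, -0.001, 2.468], 'joint_positions': [-0.003, 0.326, 1.228, 0.0, 1.588, -0.9], 'wrist_force': [0.175, 0.676, 0.025], 'wrist_torque': [0.068, -0.049, 0.015], 'width': 0.073, 'finger_force': 0.0}
rel [0.0008, -0.0007, -0.0012] [-0.02, -0.07, -0.16]
```

servo_tool(commands=[0.0008, -0.0007, 0, 0, 0, 0, 0, 0.0008, -0.0007, 0, 0, 0, 0, 0, 0.0008, -0.0007, 0, 0, 0, 0, 0, 0.0008, -0.0007, 0, 0, 0, 0, 0, 0.0008, -0.0007, 0, 0, 0, 0, 0])

```text
time: 35.28
tool_pos: [0.644, 0.055, 0.146]
ee_rot: [-3.141, -0.001, 2.47]
wrist_force: [-0.3, -0.3, 1.5]
width: 0.0232
finger_force: 0.0
```

servo_tool(commands=[0, 0, 0, 0, 0, 9, 0, 0, 0, 0, 0, 0, 18, 0, 0, 0, 0, 0, 0, 27, 0, 0, 0, 0, 0, 0, 36, 0, 0, 0, 0, 0, 0, 45, 0, 0, 0, 0, 0, 0, 54, 0, 0, 0, 0, 0, 0, 63, 0, 0, 0, 0, 0, 0, 72, 0, 0, 0, 0, 0, 0, 81, 0, 0, 0, 0, 0, 0, 90, 0])

```text
time: 36.52
tool_pos: [0.644, 0.0552, 0.1459]
ee_rot: [-3.14, -0.0, 0.895]
wrist_force: [0.4, -0.2, -0.4]
width: 0.0112
finger_force: 28.5
```

```bash
python3 st.py
```

```text
{'time': 36.525, 'tool_pos': [0.644, 0.055, 0.146], 'ee_rot': [-3.14, -0.0, 0.895], 'joint_positions': [-0.003, 0.324, 1.231, 0.001, 1.588, 0.673], 'wrist_force': [0.376, -0.22, -0.411], 'wrist_torque': [0.004, 0.048, 0.205], 'width': 0.011, 'finger_force': 28.484}
```

servo_tool(commands=[0, 0, 0, 0, 0, 8, 0, 0, 0, 0, 0, 0, 16, 0, 0, 0, 0, 0, 0, 24, 0, 0, 0, 0, 0, 0, 30, 0])

```text
time: 37.02
tool_pos: [0.644, 0.0553, 0.146]
ee_rot: [-3.14, 0.001, 0.373]
wrist_force: [0.3, 1.7, 0.2]
width: 0.0107
finger_force: 28.5
```

```bash
python3 st.py
```

```text
{'time': 37.025, 'tool_pos': [0.644, 0.055, 0.146], 'ee_rot': [-3.14, 0.001, 0.373], 'joint_positions': [-0.003, 0.324, 1.231, 0.001, 1.588, 1.195], 'wrist_force': [0.28, 1.678, 0.208], 'wrist_torque': [0.042, -0.024, 0.163], 'width': 0.011, 'finger_force': 28.497}
```

servo_tool(commands=[0, 0, 0, 0, 0, 7, 0, 0, 0, 0, 0, 0, 14, 0, 0, 0, 0, 0, 0, 20, 0])

```text
time: 37.4
tool_pos: [0.644, 0.0553, 0.146]
ee_rot: [-3.141, 0.001, 0.024]
wrist_force: [-0.7, 0.1, 0.4]
width: 0.011
finger_force: 28.5
```

```bash
python3 st.py
```

```text
{'time': 37.4, 'tool_pos': [0.644, 0.055, 0.146], 'ee_rot': [-3.141, 0.001, 0.024], 'joint_positions': [-0.003, 0.324, 1.231, 0.001, 1.588, 1.544], 'wrist_force': [-0.698, 0.14, 0.38], 'wrist_torque': [0.135, 0.059, 0.237], 'width': 0.011, 'finger_force': 28.506}
```

servo_tool(commands=[0, 0, 0, 0, 0, 7, 0, 0, 0, 0, 0, 0, 13, 0, 0, 0, 0, 0, 0, 18, 0])

```text
time: 37.78
tool_pos: [0.644, 0.0553, 0.146]
ee_rot: [-3.141, 0.001, -0.289]
wrist_force: [0.8, 0.6, 0.3]
width: 0.0114
finger_force: 30.7
```

```bash
python3 st.py
```

```text
{'time': 37.775, 'tool_pos': [0.644, 0.055, 0.146], 'ee_rot': [-3.141, 0.001, -0.289], 'joint_positions': [-0.002, 0.324, 1.231, 0.001, 1.588, 1.857], 'wrist_force': [0.783, 0.606, 0.335], 'wrist_torque': [0.101, -0.018, 0.489], 'width': 0.011, 'finger_force': 30.682}
```

servo_tool(commands=[0, 0, 0, 0, 0, 0, 0.05, 0, 0, 0, 0, 0, 0, 0.05, 0, 0, -0.02, 0, 0, 0, 0.05, 0, 0, -0.06, 0, 0, 0, 0.05, 0, 0, -0.11, 0, 0, 0, 0.05, -0.06, 0, -0.15, 0, 0, 0, 0.05, -0.068, 0, -0.15, 0, 0, 0, 0.05, -0.068, 0, -0.15, 0, 0, 0, 0.05, -0.068, 0, -0.15, 0, 0, 0, 0.05])

```text
time: 38.9
tool_pos: [0.579, 0.0739, 0.2938]
ee_rot: [3.141, 0.004, -0.287]
wrist_force: [-0.0, -0.4, -0.5]
width: 0.05
finger_force: 0.0
```

```bash
python3 key.py; python3 -c "
from h import *
rel([.56,.15,.42],down(0))"
```

```text
38.95 [0.579  0.0739 0.2938] [ 3.14   0.005 -0.288] [0.03 0.17 1.13 0.   1.85 1.89]
0.93 [261.9, 87.0, 20.9, 65.6]
area 2169 711.5
[[262.5, 88.3], [275.2, 86.3], [285.3, 150.3], [272.6, 152.3]]
[[0.6689, 0.0564], [0.6676, 0.0468], [0.6193, 0.0529], [0.6206, 0.0628]] mean [0.6441 0.0547] cam [0.645 0.055 0.461]
len [np.float64(0.0097), np.float64(0.0488)] yaw 172.9
rel [-0.0405, -0.0675, -0.1263] [0.02, 0.28, -16.49]
```

```bash
python3 -c "
from h import *
rel([.592,.27,.40],down(0))"
```

```text
rel [-0.0438, -0.1917, -0.1065] [0.02, 0.28, -16.49]
```

servo_tool(commands=[-0.01, -0.04, -0.025, 0, 0, -4, 0.05, -0.02, -0.08, -0.05, 0, 0, -8, 0.05, -0.03, -0.13, -0.08, 0, 0, -12, 0.05, -0.0438, -0.18, -0.1065, 0, 0.28, -16.5, 0.05, -0.0438, -0.1917, -0.1065, 0, 0.28, -16.5, 0.05, -0.0438, -0.1917, -0.1065, 0, 0.28, -16.5, 0.05, -0.0438, -0.1917, -0.1065, 0, 0.28, -16.5, 0.05])

```text
time: 39.88
tool_pos: [0.5917, 0.2689, 0.4008]
ee_rot: [3.14, -0.001, -0.002]
wrist_force: [-0.4, -0.8, -0.1]
width: 0.0499
finger_force: 0.0
```

```bash
cat > rack.py <<'E'
from h import *
import pickle
from scipy.optimize import minimize
T=tool();s=snapshot('wrist');np.save('T8.npy',T);pickle.dump(s,open('s8.pkl','wb'));save('w8',s['img'])
print(robot.get_obs()['time'],T[:3,3].round(3))
r=spotter.trace('rack',s);print([(round(d['conf'],2),d['box']) for d in r])
print('scr',[(round(d['conf'],2),d['box']) for d in spotter.trace('scraper0',s)])
def seg(a,b,n=40): return np.linspace(a,b,n)
Z=.015;B=.035
def lines():
    L=[]
    x0,x1,y=-.083,.095,.095
    for a,b in [((x0,-y,Z),(x0,y,Z)),((x0,-y,Z),(.012,-y,Z)),((x0,y,Z),(.012,y,Z)),((.012,-y,B),(.012,y,B)),((.036,-y,B),(.036,y,B))]: L.append(seg(np.array(a),np.array(b)))
    for c in(-.06,0,.06):
        for d in(-.0215,.0215): L.append(seg(np.array((.04,c+d,.02)),np.array((.08,c+d,.02)),15))
    return np.vstack(L)
P=lines()
g=cv2.cvtColor(s['img'],cv2.COLOR_BGR2GRAY);e=cv2.Canny(g,40,100);D=np.minimum(cv2.distanceTransform(255-e,cv2.DIST_L2,5),12)
def cost(v,pts=P):
    c,sn=np.cos(v[2]),np.sin(v[2]);W=np.c_[v[0]+c*pts[:,0]-sn*pts[:,1],v[1]+sn*pts[:,0]+c*pts[:,1],pts[:,2]]
    u=proj(s,W,T);ok=(u[:,0]>1)&(u[:,0]<558)&(u[:,1]>1)&(u[:,1]<418);uu=np.clip(u,1,[558,418]).astype(np.float32)
    d=cv2.remap(D,uu[:,0].reshape(-1,1),uu[:,1].reshape(-1,1),cv2.INTER_LINEAR)[:,0];return np.where(ok,d,12).mean()
best=min((minimize(cost,[.662+a,.292+b,.145+c],method='Nelder-Mead',options=dict(initial_simplex=np.array([.662+a,.292+b,.145+c])+np.array([[0,0,0],[.006,0,0],[0,.006,0],[0,0,.04]]))) for a in(-.02,-.01,0,.01,.02) for b in(-.02,-.01,0,.01,.02) for c in(-.05,0,.05)),key=lambda m:m.fun)
print('rack',best.x.round(4),best.fun)
v=best.x;c,sn=np.cos(v[2]),np.sin(v[2])
for k in(-1,0,1): print('slot',[round(v[0]+c*.012-sn*.06*k,4),round(v[1]+sn*.012+c*.06*k,4)])
m=r[0]['region'].astype(np.uint8);cn=max(cv2.findContours(m,0,2)[0],key=cv2.contourArea);q=cv2.boxPoints(cv2.minAreaRect(cn));w=at(s,q,.02,T)[:,:2];print('mask rect',w.round(3).tolist(),np.linalg.norm(w[1]-w[0]),np.linalg.norm(w[2]-w[1]),'centre',w.mean(0).round(4))
np.save('rack.npy',v)
E
python3 rack.py
```

```text
39.925 [0.592 0.269 0.401]
[(0.69, [193.5, 54.7, 140.4, 129.3])]
scr [(0.97, [415.7, 212.6, 26.6, 65.1]), (0.69, [304.9, 302.9, 33.5, 12.9]), (0.63, [482.2, 215.9, 41.2, 72.3])]
rack [0.6516 0.2803 0.0525] 0.5583511590957642
slot [np.float64(0.6667), np.float64(0.221)]
slot [np.float64(0.6636), np.float64(0.2809)]
slot [np.float64(0.6604), np.float64(0.3408)]
mask rect [[0.745, 0.383], [0.756, 0.191], [0.575, 0.174], [0.564, 0.379]] 0.19228803829326954 0.18082613581760038 centre [0.6599 0.2817]
```

servo_tool(commands=[-0.03, 0.055, 0, 0, 0, 0, 0.05, -0.06, 0.11, 0, 0, 0, 0, 0.05, -0.1, 0.165, 0, 0, 0, 0, 0.05, -0.13, 0.22, 0, 0, 0, 0, 0.05, -0.16, 0.27, 0, 0, 0, 0, 0.05, -0.18, 0.309, 0, 0, 0, 0, 0.05, -0.18, 0.309, 0, 0, 0, 0, 0.05, -0.18, 0.309, 0, 0, 0, 0, 0.05])

```text
time: 41.02
tool_pos: [0.4114, -0.0387, 0.4021]
ee_rot: [-3.141, -0.004, -0.0]
wrist_force: [-0.0, -0.5, 0.5]
width: 0.0501
finger_force: 0.0
```

```bash
cat > scr.py <<'E'
from h import *
import sys
from scipy.optimize import minimize
def seg(a,b,n=40): return np.linspace(np.array(a,float),np.array(b,float),n)
def rect(x0,x1,y,z): return np.vstack([seg((x0,-y,z),(x1,-y,z)),seg((x0,y,z),(x1,y,z)),seg((x1,-y,z),(x1,y,z),20)]) 
def fit(s,T,init,zb=0.):
    P=np.vstack([rect(0,.065,.018,.004),rect(-.080,0,.012,.020),seg((-.08,-.012,.02),(-.08,.012,.02),15)])+[0,0,zb]
    g=cv2.cvtColor(s['img'],cv2.COLOR_BGR2GRAY);e=cv2.Canny(g,40,100);D=np.minimum(cv2.distanceTransform(255-e,cv2.DIST_L2,5),10)
    def cost(v):
        c,sn=np.cos(v[2]),np.sin(v[2]);W=np.c_[v[0]+c*P[:,0]-sn*P[:,1],v[1]+sn*P[:,0]+c*P[:,1],P[:,2]]
        u=np.clip(proj(s,W,T),1,[558,418]).astype(np.float32)
        return cv2.remap(D,u[:,:1].copy(),u[:,1:].copy(),cv2.INTER_LINEAR).mean()
    R0=[np.array(init)+d for a in(-.012,0,.012) for b in(-.012,0,.012) for c in(-.15,0,.15) for d in [np.array([a,b,c])]]
    m=min((minimize(cost,r,method='Nelder-Mead',options=dict(initial_simplex=r+np.array([[0,0,0],[.006,0,0],[0,.006,0],[0,0,.05]]))) for r in R0),key=lambda m:m.fun)
    return m.x,m.fun
def go():
    T=tool();s=snapshot('wrist');print(robot.get_obs()['time'],T[:3,3].round(3))
    for d in spotter.trace('scraper0',s):
        m=d['region'];px=s['img'][m].mean(0);M=m.astype(np.uint8);cn=max(cv2.findContours(M,0,2)[0],key=cv2.contourArea);q=cv2.boxPoints(cv2.minAreaRect(cn));w=at(s,q,.01,T)[:,:2]
        e=max([w[1]-w[0],w[2]-w[1]],key=np.linalg.norm);e=e*np.sign(e[0]);y=np.arctan2(e[1],e[0]);o=w.mean(0)+.0075*e/np.linalg.norm(e)
        purple=px[0]-px[1]>15
        print(round(d['conf'],2),d['box'],'bgr',px.astype(int),'o',o.round(3),'len',np.linalg.norm(e).round(3),'PURPLE' if purple else '')
        if d['conf']>.4 and not purple:
            v,f=fit(s,T,[*o,y]);print('   fit',v.round(4),'yawdeg',np.degrees(v[2]).round(1),'cost',round(f,2))
if __name__=='__main__': go()
E
python3 scr.py
```

```text
41.075 [ 0.411 -0.039  0.402]
0.96 [111.0, 200.9, 92.3, 20.7] bgr [107  45  93] o [0.351 0.15 ] len 0.148 PURPLE
0.73 [295.7, 98.2, 43.6, 96.6] bgr [100 117 144] o [ 0.447 -0.101] len 0.145 
   fit [ 0.4481 -0.104  -0.258 ] yawdeg -14.8 cost 0.44
0.65 [225.1, 98.5, 24.0, 100.3] bgr [106 123 151] o [0.446 0.018] len 0.147 
   fit [ 0.4479  0.0188 -0.0451] yawdeg -2.6 cost 0.43
```

```bash
python3 -c "
from h import *
rel([.4129,.0204,.0145],down(-2.6))"
```

```text
rel [-0.0002, -0.0583, 0.3873] [-0.02, -0.2, 2.71]
```

servo_tool(commands=[0, -0.03, 0.06, 0, 0, 1.5, 0.06, 0, -0.0583, 0.12, 0, -0.2, 2.7, 0.06, 0, -0.0583, 0.18, 0, -0.2, 2.7, 0.06, 0, -0.0583, 0.24, 0, -0.2, 2.7, 0.06, 0, -0.0583, 0.3, 0, -0.2, 2.7, 0.06, 0, -0.0583, 0.345, 0, -0.2, 2.7, 0.06, 0, -0.0583, 0.375, 0, -0.2, 2.7, 0.06, 0, -0.0583, 0.387, 0, -0.2, 2.7, 0.06, 0, -0.0583, 0.387, 0, -0.2, 2.7, 0.06, 0, -0.0583, 0.387, 0, -0.2, 2.7, 0])

```text
time: 42.38
tool_pos: [0.4144, 0.0197, 0.0165]
ee_rot: [3.141, -0.003, -0.046]
wrist_force: [-0.3, 0.6, 0.8]
width: 0.0533
finger_force: 0.0
```

servo_tool(commands=[0, 0, 0, 0, 0, 0, 0, 0, 0, 0, 0, 0, 0, 0, 0, 0, 0, 0, 0, 0, 0, 0, 0, 0, 0, 0, 0, 0])

```text
time: 42.88
tool_pos: [0.4133, 0.0196, 0.0155]
ee_rot: [-3.141, -0.001, -0.047]
wrist_force: [-0.8, 0.7, 3.0]
width: 0.0238
finger_force: 30.0
```

```bash
python3 st.py
```

```text
{'time': 42.875, 'tool_pos': [0.413, 0.02, 0.016], 'ee_rot': [-3.141, -0.001, -0.047], 'joint_positions': [-0.09, -0.084, 1.957, 0.0, 1.267, 1.527], 'wrist_force': [-0.793, 0.675, 3.02], 'wrist_torque': [0.235, 0.118, 0.046], 'width': 0.024, 'finger_force': 29.968}
```

```bash
python3 -c "
from h import *
v=np.load('rack.npy');print(np.degrees(v[2]))
A=([.413,.0197,.135],down(-2.7));B=([.5408,.3345,.135],down(3.0));rel(*A);rel(*B,TT(*A))"
```

```text
3.0058703474560824
rel [-0.0002, -0.0001, -0.1195] [-0.02, -0.07, 0.03]
rel [0.1128, -0.3205, 0.0] [0.0, 0.0, -5.7]
```

servo_tool(commands=[0, 0, -0.02, 0, 0, 0, 0, 0, 0, -0.06, 0, 0, 0, 0, 0, 0, -0.1, 0, 0, 0, 0, 0, 0, -0.1195, 0, 0, 0, 0, 0.018, -0.05, -0.1195, 0, 0, -1, 0, 0.036, -0.1, -0.1195, 0, 0, -2, 0, 0.053, -0.15, -0.1195, 0, 0, -3, 0, 0.072, -0.2, -0.1195, 0, 0, -4, 0, 0.09, -0.25, -0.1195, 0, 0, -5, 0, 0.105, -0.295, -0.1195, 0, 0, -5.7, 0])

```text
time: 44.12
tool_pos: [0.5318, 0.3109, 0.1336]
ee_rot: [3.141, 0.001, 0.054]
wrist_force: [-0.4, -0.5, -0.7]
width: 0.0237
finger_force: 30.0
```

servo_tool(commands=[0.0078, -0.0255, 0, 0, 0, 0, 0, 0.0078, -0.0255, 0, 0, 0, 0, 0, 0.0078, -0.0255, 0, 0, 0, 0, 0])

```text
time: 44.5
tool_pos: [0.5376, 0.3343, 0.1339]
ee_rot: [3.14, 0.001, 0.053]
wrist_force: [-0.8, -0.3, -1.3]
width: 0.0237
finger_force: 30.0
```

```bash
python3 st.py; python3 -c "
from h import *
rel([.5408,.3345,.0335],down(3.0))"
```

```text
{'time': 44.5, 'tool_pos': [0.538, 0.334, 0.134], 'ee_rot': [3.14, 0.001, 0.053], 'joint_positions': [0.467, 0.3, 1.285, -0.001, 1.558, 1.985], 'wrist_force': [-0.828, -0.345, -1.264], 'wrist_torque': [0.046, 0.097, -0.017], 'width': 0.024, 'finger_force': 29.967}
rel [0.0033, -0.0002, 0.1004] [0.08, 0.05, 0.02]
```

servo_tool(commands=[0.0033, 0, 0.03, 0, 0, 0, 0, 0.0033, 0, 0.06, 0, 0, 0, 0, 0.0033, 0, 0.085, 0, 0, 0, 0, 0.0033, 0, 0.096, 0, 0, 0, 0, 0.0033, 0, 0.1, 0, 0, 0, 0, 0.0033, 0, 0.1, 0, 0, 0, 0])

```text
time: 45.25
tool_pos: [0.5418, 0.3353, 0.0355]
ee_rot: [-3.141, -0.002, 0.053]
wrist_force: [-1.0, -0.8, -0.1]
width: 0.0238
finger_force: 30.0
```

```bash
python3 st.py
python3 - <<'E'
from h import *
from scr import fit
T=tool();s=snapshot('wrist');save('w9',s['img']);zb=T[2,3]-.0155
o=T[:3,3]+T[:3,0]*.0348
v,f=fit(s,T,[o[0],o[1],.0525],zb);print('held',v.round(4),np.degrees(v[2]),f,'expected',o.round(4))
r=np.load('rack.npy');c,sn=np.cos(r[2]),np.sin(r[2]);sl=r[:2]+[c*.012-sn*.06,sn*.012+c*.06]
d=v[:2]-sl;print('in slot frame x,y',(c*d[0]+sn*d[1]).round(4),(-sn*d[0]+c*d[1]).round(4))
E
```

```text
{'time': 45.25, 'tool_pos': [0.542, 0.335, 0.036], 'ee_rot': [-3.141, -0.002, 0.053], 'joint_positions': [0.465, 0.372, 1.394, -0.0, 1.374, 1.984], 'wrist_force': [-0.979, -0.822, -0.148], 'wrist_torque': [-0.017, 0.061, 0.007], 'width': 0.024, 'finger_force': 29.967}
held [0.5757 0.337  0.0549] 3.1478471680602085 1.9606866836547852 expected [0.5766 0.3371 0.0356]
in slot frame x,y -0.0848 0.0006
```

servo_tool(commands=[0, 0, 0.002, 0, 0, 0, 0, 0.01, 0, 0.0025, 0, 0, 0, 0, 0.02, 0, 0.0025, 0, 0, 0, 0, 0.03, 0, 0.0025, 0, 0, 0, 0, 0.04, 0, 0.0025, 0, 0, 0, 0, 0.05, 0, 0.0025, 0, 0, 0, 0, 0.06, 0, 0.0025, 0, 0, 0, 0, 0.07, 0, 0.0025, 0, 0, 0, 0, 0.076, 0, 0.0025, 0, 0, 0, 0, 0.076, 0, 0.0025, 0, 0, 0, 0])

```text
time: 46.55
tool_pos: [0.6175, 0.3394, 0.0319]
ee_rot: [3.141, -0.0, 0.053]
wrist_force: [-0.7, -0.4, -1.6]
width: 0.0237
finger_force: 30.0
```

```bash
python3 st.py
```

```text
{'time': 46.55, 'tool_pos': [0.618, 0.339, 0.032], 'ee_rot': [3.141, -0.0, 0.053], 'joint_positions': [0.422, 0.517, 1.197, -0.0, 1.427, 1.94], 'wrist_force': [-0.706, -0.439, -1.647], 'wrist_torque': [0.002, 0.142, 0.019], 'width': 0.024, 'finger_force': 29.967}
```

servo_tool(commands=[0.004, 0, 0, 0, 0, 0, 0, 0.007, 0, 0, 0, 0, 0, 0, 0.009, 0, 0, 0, 0, 0, 0, 0.0105, 0, 0, 0, 0, 0, 0])

```text
time: 47.05
tool_pos: [0.6277, 0.34, 0.0321]
ee_rot: [3.142, -0.0, 0.053]
wrist_force: [-0.1, -0.1, -1.2]
width: 0.0236
finger_force: 30.0
```

servo_tool(commands=[0.0015, 0, 0, 0, 0, 0, 0, 0.0015, 0, 0, 0, 0, 0, 0])

```text
time: 47.3
tool_pos: [0.628, 0.34, 0.0319]
ee_rot: [3.141, 0.003, 0.053]
wrist_force: [-4.2, -0.1, 1.4]
width: 0.0241
finger_force: 30.0
```

servo_tool(commands=[0.002, 0, 0, 0, 0, 0, 0, 0.002, 0, 0, 0, 0, 0, 0])

```text
time: 47.55
tool_pos: [0.628, 0.3401, 0.0316]
ee_rot: [3.141, 0.007, 0.053]
wrist_force: [-8.6, -1.3, 3.5]
width: 0.0238
finger_force: 30.0
```

servo_tool(commands=[0, 0, 0, 0, 0, 0, 0.042, 0, 0, 0, 0, 0, 0, 0.042, 0, 0, 0, 0, 0, 0, 0.042, 0, 0, -0.03, 0, 0, 0, 0.042, 0, 0, -0.08, 0, 0, 0, 0.042, 0, 0, -0.14, 0, 0, 0, 0.05, -0.05, 0, -0.2, 0, 0, 0, 0.05, -0.05, 0, -0.26, 0, 0, 0, 0.05, -0.05, 0, -0.3, 0, 0, 0, 0.05, -0.05, 0, -0.3, 0, 0, 0, 0.05])

```text
time: 48.8
tool_pos: [0.5823, 0.3381, 0.3397]
ee_rot: [-3.137, -0.013, 0.053]
wrist_force: [0.3, -0.3, 0.8]
width: 0.05
finger_force: 0.0
```

```bash
python3 st.py
cat > chk.py <<'E'
from h import *
from scr import fit
import sys
k=int(sys.argv[1]);T=tool();s=snapshot('wrist')
r=np.load('rack.npy');c,sn=np.cos(r[2]),np.sin(r[2]);sl=r[:2]+[c*.012-sn*.06*k,sn*.012+c*.06*k]
for d in spotter.trace('scraper0',s): print(round(d['conf'],2),d['box'],at(s,[[d['box'][0]+d['box'][2]/2,d['box'][1]+d['box'][3]/2]],.03,T).round(3).tolist())
m=[-.08,.012]
P=lambda x,y,z:[sl[0]+c*x-sn*y,sl[1]+sn*x+c*y,z]
print('expected handle end px',proj(s,[P(-.08,-.012,.035),P(-.08,.012,.035)],T).round(1).tolist(),'shoulder',proj(s,[P(0,-.012,.035),P(0,.012,.035)],T).round(1).tolist())
v,f=fit(s,T,[*sl,r[2]],.015);d=v[:2]-sl;print('slot frame',(c*d[0]+sn*d[1]).round(4),(-sn*d[0]+c*d[1]).round(4),'dyaw',round(v[2]-r[2],3),'cost',f)
E
python3 chk.py 1
```

```text
{'time': 48.8, 'tool_pos': [0.582, 0.338, 0.34], 'ee_rot': [-3.137, -0.013, 0.053], 'joint_positions': [0.442, 0.385, 0.769, -0.0, 1.974, 1.96], 'wrist_force': [0.316, -0.338, 0.802], 'wrist_torque': [0.064, 0.125, -0.028], 'width': 0.05, 'finger_force': 0.0}
0.78 [263.2, 60.3, 28.8, 119.2] [[0.655, 0.339, 0.03]]
0.66 [534.0, 250.5, 26.0, 61.3] [[0.455, -0.064, 0.03]]
expected handle end px [[285.9, 179.3], [267.1, 179.3]] shoulder [[286.3, 115.1], [266.9, 115.1]]
slot frame 0.0013 0.0009 dyaw 0.008 cost 0.7813240885734558
```

```bash
python3 -c "
from h import *
rel([.412,-.08,.37],down(-8))"
```

```text
rel [-0.1912, 0.408, -0.0381] [-0.04, -0.11, 11.03]
```

servo_tool(commands=[-0.025, 0.052, -0.005, 0, 0, 1.5, 0.05, -0.05, 0.104, -0.01, 0, 0, 3, 0.05, -0.075, 0.156, -0.015, 0, 0, 4.5, 0.05, -0.1, 0.208, -0.02, 0, 0, 6, 0.05, -0.125, 0.26, -0.025, 0, 0, 7.5, 0.05, -0.15, 0.312, -0.03, 0, 0, 9, 0.05, -0.17, 0.36, -0.035, 0, 0, 10, 0.05, -0.19, 0.408, -0.038, 0, 0, 11, 0.05, -0.19, 0.408, -0.038, 0, 0, 11, 0.05, -0.19, 0.408, -0.038, 0, 0, 11, 0.05])

```text
time: 50.15
tool_pos: [0.4129, -0.0798, 0.3682]
ee_rot: [-3.14, 0.003, -0.139]
wrist_force: [0.7, -0.4, -0.6]
width: 0.0503
finger_force: 0.0
```

```bash
python3 scr.py; python3 st.py
```

```text
50.2 [ 0.413 -0.08   0.368]
0.96 [86.9, 216.2, 95.0, 26.7] bgr [96 39 83] o [0.35  0.149] len 0.15 PURPLE
0.85 [273.1, 92.9, 32.2, 104.0] bgr [107 124 152] o [ 0.446 -0.103] len 0.146 
   fit [ 0.4486 -0.1024 -0.2441] yawdeg -14.0 cost 0.43
{'time': 50.25, 'tool_pos': [0.413, -0.079, 0.369], 'ee_rot': [-3.141, 0.002, -0.137], 'joint_positions': [-0.324, -0.178, 1.324, 0.0, 1.997, 1.384], 'wrist_force': [-0.063, 0.478, -0.097], 'wrist_torque': [0.084, 0.119, -0.014], 'width': 0.05, 'finger_force': 0.0}
```

```bash
python3 -c "
from h import *
rel([.4145,-.0943,.0140],down(-14.3))"
```

```text
rel [0.004, 0.0153, 0.3548] [-0.04, 0.11, 6.45]
```

servo_tool(commands=[0.004, 0.0153, 0.06, 0, 0, 3, 0.06, 0.004, 0.0153, 0.12, 0, 0, 6.4, 0.06, 0.004, 0.0153, 0.18, 0, 0, 6.4, 0.06, 0.004, 0.0153, 0.24, 0, 0, 6.4, 0.06, 0.004, 0.0153, 0.3, 0, 0, 6.4, 0.06, 0.004, 0.0153, 0.335, 0, 0, 6.4, 0.06, 0.004, 0.0153, 0.35, 0, 0, 6.4, 0.06, 0.004, 0.0153, 0.3545, 0, 0, 6.4, 0.06, 0.004, 0.0153, 0.3545, 0, 0, 6.4, 0.06, 0.004, 0.0153, 0.3545, 0, 0, 6.4, 0])

```text
time: 51.5
tool_pos: [0.4164, -0.0961, 0.0172]
ee_rot: [3.141, -0.004, -0.25]
wrist_force: [-0.1, -0.3, 0.3]
width: 0.0531
finger_force: 0.0
```

servo_tool(commands=[0, 0, 0, 0, 0, 0, 0, 0, 0, 0, 0, 0, 0, 0, 0, 0, 0, 0, 0, 0, 0, 0, 0, 0, 0, 0, 0, 0])

```text
time: 52.0
tool_pos: [0.4151, -0.0957, 0.0157]
ee_rot: [-3.141, -0.001, -0.251]
wrist_force: [-0.3, 1.1, 1.6]
width: 0.0235
finger_force: 30.0
```

```bash
python3 st.py
python3 - <<'E'
from h import *
T=tool();p=T[:3,3].copy();yaw=np.degrees(robot.get_obs()['ee_rot'][2])
B=np.array([.4484,-.103]);a=np.radians(-14.4);print('grip in scraper x',(p[:2]-B)@[np.cos(a),np.sin(a)])
r=np.load('rack.npy');c,s=np.cos(r[2]),np.sin(r[2]);sl=r[:2]+.012*np.array([c,s])
t=sl+(-.085-.035)*np.array([c,s]);print(sl,t)
A=([p[0],p[1],.135],down(yaw));C=([.44,.10,.135],down(-5));D=([*t,.135],down(3));rel(*A);rel(*D,TT(*A))
E
```

```text
{'time': 52.0, 'tool_pos': [0.415, -0.096, 0.016], 'ee_rot': [-3.141, -0.001, -0.251], 'joint_positions': [-0.36, -0.055, 1.93, 0.0, 1.267, 1.461], 'wrist_force': [-0.332, 1.095, 1.641], 'wrist_torque': [0.156, 0.134, 0.032], 'width': 0.024, 'finger_force': 29.991}
grip in scraper x -0.034082919878721925
[0.66356933 0.28089847] [0.54373443 0.27460588]
rel [0.0001, -0.0, -0.1193] [-0.01, -0.03, 0.0]
rel [0.0328, -0.3906, 0.0] [0.0, 0.0, -17.37]
```

servo_tool(commands=[0, 0, -0.02, 0, 0, 0, 0, 0, 0, -0.06, 0, 0, 0, 0, 0, 0, -0.1, 0, 0, 0, 0, 0, 0, -0.1195, 0, 0, 0, 0, 0.004, -0.055, -0.1195, 0, 0, -2.5, 0, 0.009, -0.11, -0.1195, 0, 0, -5, 0, 0.014, -0.165, -0.1195, 0, 0, -7.5, 0, 0.018, -0.22, -0.1195, 0, 0, -10, 0, 0.023, -0.275, -0.1195, 0, 0, -12.5, 0, 0.028, -0.33, -0.1195, 0, 0, -15, 0])

```text
time: 53.25
tool_pos: [0.5241, 0.2187, 0.1344]
ee_rot: [3.141, 0.0, 0.013]
wrist_force: [0.3, -0.8, -0.7]
width: 0.0234
finger_force: 30.0
```

```bash
python3 -c "
from h import *
T=tool();print(T[:3,3]);rel([.5437,.2746,.135],down(3))"
```

```text
[0.52406783 0.2187223  0.13444426]
rel [0.0203, -0.0556, -0.0006] [0.04, 0.02, -2.27]
```

servo_tool(commands=[0.018, -0.05, 0, 0, 0, -2.3, 0, 0.018, -0.05, 0, 0, 0, -2.3, 0, 0.018, -0.05, 0, 0, 0, -2.3, 0, 0.018, -0.05, 0, 0, 0, -2.3, 0])

```text
time: 53.75
tool_pos: [0.5411, 0.2659, 0.1351]
ee_rot: [3.141, -0.0, 0.05]
wrist_force: [0.3, 0.3, -0.5]
width: 0.0238
finger_force: 30.0
```

```bash
python3 -c "
from h import *
T=tool();print(T[:3,3]);rel([.5437,.2746,.0335],down(3))"
```

```text
[0.54111222 0.26590561 0.13505846]
rel [0.003, -0.0086, 0.1016] [0.03, 0.0, -0.16]
```

servo_tool(commands=[0.003, -0.0086, 0.03, 0, 0, -0.1, 0, 0.003, -0.0086, 0.06, 0, 0, -0.1, 0, 0.003, -0.0086, 0.085, 0, 0, -0.1, 0, 0.003, -0.0086, 0.097, 0, 0, -0.1, 0, 0.003, -0.0086, 0.101, 0, 0, -0.1, 0, 0.003, -0.0086, 0.1015, 0, 0, -0.1, 0, 0.003, -0.0086, 0.1015, 0, 0, -0.1, 0])

```text
time: 54.62
tool_pos: [0.5447, 0.2762, 0.0349]
ee_rot: [-3.141, -0.003, 0.053]
wrist_force: [0.0, -0.1, -0.8]
width: 0.024
finger_force: 30.0
```

```bash
python3 st.py
python3 - <<'E'
from h import *
from scr import fit
T=tool();s=snapshot('wrist');zb=T[2,3]-.0157
o=T[:3,3]+T[:3,0]*.0345
v,f=fit(s,T,[o[0],o[1],.0525],zb);print('held',v.round(4),np.degrees(v[2]),f,'expected',o.round(4))
r=np.load('rack.npy');c,sn=np.cos(r[2]),np.sin(r[2]);sl=r[:2]+[c*.012,sn*.012]
for q in(v[:2],o[:2]):
    d=q-sl;print('in slot frame x,y',(c*d[0]+sn*d[1]).round(4),(-sn*d[0]+c*d[1]).round(4))
E
```

```text
{'time': 54.625, 'tool_pos': [0.545, 0.276, 0.035], 'ee_rot': [-3.141, -0.003, 0.053], 'joint_positions': [0.377, 0.318, 1.467, -0.0, 1.354, 1.895], 'wrist_force': [0.03, -0.084, -0.765], 'wrist_torque': [0.032, 0.147, 0.029], 'width': 0.024, 'finger_force': 29.991}
held [ 0.7471  0.2848 -0.2464] -14.118354894169851 0.09575582295656204 expected [0.5792 0.2781 0.035 ]
in slot frame x,y 0.0836 -0.0005
in slot frame x,y -0.0844 0.0016
```

servo_tool(commands=[0, 0.0015, 0.002, 0, 0, 0, 0, 0.01, 0.0015, 0.002, 0, 0, 0, 0, 0.02, 0.0015, 0.002, 0, 0, 0, 0, 0.03, 0.0015, 0.002, 0, 0, 0, 0, 0.04, 0.0015, 0.002, 0, 0, 0, 0, 0.05, 0.0015, 0.002, 0, 0, 0, 0, 0.06, 0.0015, 0.002, 0, 0, 0, 0, 0.07, 0.0015, 0.002, 0, 0, 0, 0, 0.076, 0.0015, 0.002, 0, 0, 0, 0, 0.078, 0.0015, 0.002, 0, 0, 0, 0])

```text
time: 55.92
tool_pos: [0.6222, 0.2786, 0.0315]
ee_rot: [3.141, -0.0, 0.053]
wrist_force: [0.4, 0.9, -1.1]
width: 0.0237
finger_force: 30.0
```

servo_tool(commands=[0.003, 0, 0, 0, 0, 0, 0, 0.006, 0, 0, 0, 0, 0, 0, 0.0085, 0, 0, 0, 0, 0, 0, 0.0085, 0, 0, 0, 0, 0, 0])

```text
time: 56.42
tool_pos: [0.6305, 0.2791, 0.0316]
ee_rot: [3.142, -0.0, 0.053]
wrist_force: [-0.1, -0.7, 0.1]
width: 0.0235
finger_force: 30.0
```

```bash
python3 st.py
```

```text
{'time': 56.425, 'tool_pos': [0.631, 0.279, 0.032], 'ee_rot': [3.142, -0.0, 0.053], 'joint_positions': [0.335, 0.485, 1.244, -0.0, 1.412, 1.852], 'wrist_force': [-0.089, -0.658, 0.088], 'wrist_torque': [0.037, 0.106, 0.005], 'width': 0.023, 'finger_force': 29.99}
```

servo_tool(commands=[0.001, 0, 0, 0, 0, 0, 0, 0.002, 0, 0, 0, 0, 0, 0, 0.002, 0, 0, 0, 0, 0, 0])

```text
time: 56.8
tool_pos: [0.6317, 0.2792, 0.0315]
ee_rot: [3.141, 0.001, 0.053]
wrist_force: [-3.3, -0.4, -0.0]
width: 0.0238
finger_force: 30.0
```

servo_tool(commands=[0.001, 0, 0, 0, 0, 0, 0, 0.0015, 0, 0, 0, 0, 0, 0])

```text
time: 57.05
tool_pos: [0.6317, 0.2792, 0.0312]
ee_rot: [3.141, 0.005, 0.053]
wrist_force: [-7.2, -0.6, 3.6]
width: 0.0237
finger_force: 30.0
```

servo_tool(commands=[0, 0, 0, 0, 0, 0, 0.042, 0, 0, 0, 0, 0, 0, 0.042, 0, 0, 0, 0, 0, 0, 0.042, 0, 0, -0.03, 0, 0, 0, 0.042, 0, 0, -0.08, 0, 0, 0, 0.042, 0, 0, -0.14, 0, 0, 0, 0.05, -0.05, 0, -0.2, 0, 0, 0, 0.05, -0.05, 0, -0.26, 0, 0, 0, 0.05, -0.05, 0, -0.3, 0, 0, 0, 0.05, -0.05, 0, -0.3, 0, 0, 0, 0.05])

```text
time: 58.3
tool_pos: [0.5851, 0.2771, 0.339]
ee_rot: [-3.138, -0.013, 0.053]
wrist_force: [-0.1, 0.4, -0.2]
width: 0.0497
finger_force: 0.0
```

```bash
python3 chk.py 0; python3 chk.py 1; python3 -c "
from h import *
rel([.46,-.33,.36],down(-24.5))"; python3 -c "
from h import *
for n in('side','scene'):
    s=snapshot(n)
    for k in('scraper0','scoop','fuel0'): print(n,k,[(round(d['conf'],2),d['box'],at(s,[[d['box'][0]+d['box'][2]/2,d['box'][1]+d['box'][3]/2]],.02)[0,:2].round(2).tolist()) for d in spotter.trace(k,s)])"
```

```text
0.97 [212.6, 59.1, 30.5, 122.4] [[0.654, 0.34, 0.03]]
0.56 [261.8, 64.4, 27.8, 112.2] [[0.657, 0.28, 0.03]]
expected handle end px [[284.8, 179.1], [266.0, 179.1]] shoulder [[285.2, 114.8], [265.8, 114.8]]
slot frame 0.0013 -0.0007 dyaw 0.012 cost 0.8998743295669556
0.9 [213.7, 53.3, 27.8, 124.7] [[0.655, 0.338, 0.03]]
0.78 [259.7, 57.2, 32.3, 117.2] [[0.658, 0.279, 0.03]]
0.49 [397.1, 75.3, 162.6, 117.4] [[0.652, 0.02, 0.03]]
expected handle end px [[236.0, 176.5], [216.9, 176.5]] shoulder [[234.6, 111.1], [214.9, 111.2]]
slot frame 0.0014 -0.0015 dyaw -0.015 cost 0.991276204586029
rel [-0.1556, 0.5991, -0.0297] [0.12, 0.18, 27.53]
side scraper0 [(0.67, [185.5, 213.7, 15.7, 31.0], [0.35, 0.13]), (0.54, [267.3, 181.1, 42.5, 14.4], [0.65, 0.29]), (0.27, [272.6, 190.0, 81.2, 102.1], [0.67, 0.01])]
side scoop [(0.89, [294.8, 304.6, 31.9, 53.2], [0.6, -0.29]), (0.7, [218.1, 357.8, 96.3, 51.7], [0.49, -0.4]), (0.5, [354.9, 235.8, 29.2, 45.8], [0.8, -0.08])]
side fuel0 [(0.55, [176.1, 313.0, 34.6, 36.7], [0.34, -0.25])]
scene scraper0 [(0.84, [339.3, 213.1, 42.4, 16.3], [0.37, 0.15]), (0.64, [361.2, 276.0, 25.2, 50.5], [0.65, 0.28]), (0.64, [387.3, 286.5, 25.7, 47.4], [0.65, 0.34]), (0.29, [328.0, 269.8, 90.1, 79.2], [0.68, 0.28]), (0.17, [285.4, 221.3, 10.6, 19.5], [0.51, -0.01])]
scene scoop [(0.63, [180.4, 207.8, 35.5, 33.7], [0.61, -0.26]), (0.58, [156.8, 173.0, 61.6, 28.7], [0.46, -0.41]), (0.28, [362.4, 274.2, 23.2, 53.6], [0.65, 0.28])]
scene fuel0 []
```

Run:
```python
from h import *
for n in('side','scene'):
    s=snapshot(n);a0=cv2.imread(f'pics/{n}0.png');a1=cv2.imread(f'pics/{n}1.png')
    bl=lambda i:cv2.GaussianBlur(i,(3,3),0).astype(int);b=bl(s['img'])
    # now vs start, and vs mid-run: a stray pellet differs from start in both later pictures, alike
    d=((np.abs(b-bl(a0)).max(2)>14)&(np.abs(bl(a1)-bl(a0)).max(2)>14)&(np.abs(b-bl(a1)).max(2)<14)).astype(np.uint8)
    k,l,st,c=cv2.connectedComponentsWithStats(d)
    for i in range(1,k):
        x,y,w,h,A=st[i];P=at(s,[c[i]],.01)[0,:2]
        if A>14 and min(w,h)>3 and -.3<P[0]<1.3 and abs(P[1])<1.2: print(n,st[i].tolist(),b[l==i].mean(0).astype(int).tolist(),bl(a0)[l==i].mean(0).astype(int).tolist(),P.round(2).tolist())
```

```text
side [225, 80, 49, 83, 1440] [58, 90, 113] [51, 54, 51] [0.58, 0.83]
side [273, 154, 6, 5, 16] [102, 140, 162] [92, 109, 119] [0.65, 0.53]
side [241, 167, 7, 9, 49] [122, 165, 183] [86, 102, 108] [0.52, 0.44]
side [242, 183, 7, 14, 77] [127, 171, 184] [102, 119, 125] [0.52, 0.33]
side [124, 188, 24, 21, 276] [70, 99, 116] [118, 160, 180] [0.16, 0.33]
side [207, 198, 74, 12, 239] [122, 166, 183] [87, 123, 141] [0.49, 0.24]
side [241, 210, 33, 14, 207] [118, 161, 178] [78, 110, 127] [0.54, 0.16]
side [239, 229, 39, 7, 70] [111, 146, 160] [76, 103, 119] [0.53, 0.09]
side [210, 356, 106, 57, 1398] [73, 85, 92] [81, 110, 127] [0.47, -0.4]
side [283, 397, 12, 4, 21] [93, 130, 150] [80, 112, 131] [0.53, -0.44]
side [299, 401, 10, 4, 22] [89, 124, 144] [76, 107, 126] [0.55, -0.45]
scene [263, 148, 15, 4, 37] [124, 171, 195] [34, 31, 30] [0.1, -0.3]
scene [263, 156, 23, 41, 255] [125, 173, 195] [85, 94, 100] [0.23, -0.22]
scene [289, 161, 16, 16, 143] [124, 172, 194] [64, 80, 90] [0.18, -0.15]
scene [199, 172, 20, 18, 59] [90, 116, 129] [79, 97, 107] [0.38, -0.38]
scene [179, 181, 22, 12, 156] [52, 50, 50] [71, 101, 123] [0.44, -0.42]
scene [178, 193, 14, 10, 40] [58, 76, 87] [79, 107, 121] [0.51, -0.39]
scene [162, 195, 11, 5, 18] [63, 94, 113] [81, 118, 136] [0.53, -0.45]
scene [424, 198, 39, 20, 284] [74, 107, 127] [120, 166, 189] [0.17, 0.35]
scene [410, 217, 4, 8, 16] [123, 170, 192] [85, 120, 142] [0.29, 0.28]
scene [348, 227, 9, 9, 28] [131, 179, 196] [93, 132, 152] [0.42, 0.14]
scene [361, 239, 36, 49, 365] [126, 176, 195] [84, 122, 144] [0.5, 0.25]
scene [316, 241, 20, 21, 50] [124, 167, 180] [83, 117, 136] [0.52, 0.11]
scene [335, 250, 25, 24, 261] [127, 175, 194] [82, 118, 138] [0.55, 0.17]
```

No stray pellets show: every difference is the scoop or a moved shadow. Both scrapers are home, the key is at its stop, and the gripper is clear, so I'm handing in.

```bash
python3 -c "
from h import *
print(close_job())"
```

```text
the job is handed in; nothing more can be done
None
```

I handed in the job at about 59 s, but I could only see two of the four pellets in the chamber. The other two are probably under a grey bed there, and no camera showed a stray pellet. The key is wound to its stop, both scrapers are fully home in slots, the scoop is back on the bench, and I touched nothing else. The judge's result was not shown.

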